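# Mount the honing drum from among the finishing jars

### The arm

A 6-joint arm with a two-finger parallel gripper is mounted at the origin on the work surface. World frame = base frame: x ahead of the robot, y to its left, z up, the work surface at z = 0. Lengths are in m, angles in rad, forces in N, time in s.
With the tool pointing down it reaches from about 0.35 to 0.775 m from the base axis. Payload 7.3 kg.
Tool frame: the origin (TCP) lies on the front face of the gripper's body, between the roots of the fingers; the fingertips stand 66 mm ahead of it and the grasp point (between the pads) lies 47 mm ahead of it; z points along the fingers, y is the line along which they close (so a half turn about z gives the same grasp; the last joint's range is limited). The gripper opens to 92 mm and grips with 3 to 60 N. Pads are 19 mm wide; open, the fingers measure 130 mm over their backs; the gripper's body (75 mm by 190 mm) begins 47 mm behind the grasp point.
Start: joints at [-0.146, 0.342, 1.524, -0, 1.275, -0.146], TCP at [0.525, 0, 0.292] pointing down, gripper open.
Joint ranges: [-2.53, 2.53], [-0.77, 2.02], [0.04, 2.7], [-1, 4.14], [0.28, 2.66], [-3.11, 3.11]. Speed limits (rad/s): [2.57, 2.57, 3.14, 3.14, 3.14, 3.14].

### API

Orientations are given as [roll, pitch, yaw] about the fixed x, y, z axes, in that order (R = Rz(yaw) Ry(pitch) Rx(roll)).
In Python, from cell import arm gives the robot as it stands.
- The arm moves only by the shell command python3 -m handwheel 'ROWS' [FORCE]. ROWS is JSON, a list of rows, each an object with "jaw": the opening, from 0 (shut) to 1 (fully open); "travel": the shift along the tool's x, y, z scaled (see below), a list of three; "delta_rot": the turn, a rotation vector about the tool's x, y, z scaled (see below), a list of three. In form: [{"jaw": jaw, "travel": [dx, dy, dz], "delta_rot": [wx, wy, wz]}, ...]. A call has 1 to 10 rows; each row is the pose to reach, as a shift and turn from the pose commanded when the call began, along the tool's axes at that moment; what a row does not reach only later rows make up. The controller multiplies each number of a shift by 1 m and each number of a turn by 120 degrees. A row lasts 1/12 s, in which the tool goes at most 41.7 mm and 7.16 degrees, less where a joint would pass 70% of its speed; a pose out of reach is approached as far as the arm can. A call with a number of a shift or a turn outside -1 to 1 is refused whole. A call with a gripper value outside its range is refused whole. The fingers move at their own pace and stop on an object; FORCE is the grip in N (left out, the last holds). Time passes only in rows, so rows that repeat a pose let the fingers close. It gives the time, the measured TCP pose, the force, the opening and the grip force at its end, in the units of the state.
- arm.sense(): the state, without advancing time (a new reading comes with each control period).
- arm.grab_frame(name): name is "scene" or "side" or "wrist"; returns (picture, depth): 480x640x3 uint8, red, green, blue; 480x640 float32, m along the optical axis (not along the pixel's ray), 0 where there is no reading.
- arm.camera_model(name): a dict with "intrinsics" (3x3 intrinsics, pixels), "pose" (4x4, takes a point from camera to world coordinates). Camera axes: x right, y up, looking along -z (the intrinsics and any distortion apply to the point x, -y, -z); pixel columns grow to the right and rows downward; lengths in m; the calibration is good to about 2 mm. A picture is of the moment at which its call begins: read the wrist's pose just before it. camera_model takes no time and is no camera call; for the wrist camera it gives the pose at the moment of the call.
- arm.job_done(): hands the job in; it is judged then, once.
The state is a dict: "time": time; "joints": joint angles; "qd": joint speeds; "effort": joint torques, N m; "position": TCP position; "tool_rot": TCP orientation; "contact_force": force on the tool from outside, world axes, zero at the start; "torque": the same for the moment, N m; "grip_width": opening from 0.0 (shut) to 1.0 (fully open); "grasp_force": force on a finger pad.
Only numpy, scipy, OpenCV 4.12 (cv2) and the standard library are available. Lean on these libraries where they do the work, as an engineer would, in place of code of your own. Each camera call takes 0.05 s, during which the arm holds its last target. There are 200 camera calls.

### The job

First clear the three jars from around the honing drum and stand them all on the round cork mat, leaving the drum where it is; then take the drum, turn it so that its flat matches that of the shaft, and lower it fully home on the sharpening machine. With the drum mounted and let go, put every jar back, standing centred on the coaster of its own colour. Never tip a jar over, and leave the wristwatch alone.

Things in the scene. Friction and masses are not known exactly. Their poses are not given: they have to be found in the camera images.
- red_jar: closed amber glass jar with a paper label and a red cap and red label band: a plain upright cylinder 52 mm across, 100 mm tall, 0.25 kg. Origin: centre of its underside, z up. At the start it stands on the red coaster.
- blue_jar: closed amber glass jar with a paper label and a blue cap and blue label band: a plain upright cylinder 52 mm across, 100 mm tall, 0.25 kg. Origin: centre of its underside, z up. At the start it stands on the blue coaster.
- yellow_jar: closed amber glass jar with a paper label and a yellow cap and yellow label band: a plain upright cylinder 52 mm across, 100 mm tall, 0.25 kg. Origin: centre of its underside, z up. At the start it stands on the yellow coaster.
- red_coaster: flat red disc, 72 mm across, 4 mm thick, fixed on the round plywood board: the home of the red-capped jar. Origin: centre of its underside (its top, where the jar stands, is 4 mm higher).
- blue_coaster: flat blue disc, 72 mm across, 4 mm thick, fixed on the round plywood board: the home of the blue-capped jar. Origin: centre of its underside (its top, where the jar stands, is 4 mm higher).
- yellow_coaster: flat yellow disc, 72 mm across, 4 mm thick, fixed on the round plywood board: the home of the yellow-capped jar. Origin: centre of its underside (its top, where the jar stands, is 4 mm higher).
- drum: honing drum, brown leather rim on aluminium hub: 56 mm across, 45 tall, 0.16 kg, upright amid a plywood disc 10 mm thick, boxed in by the taller jars 70 mm off. Origin: underside centre, z up. D-shaped through-bore 24 mm across, flat 7.5 mm from the axis on its -x side; a white line on top runs from bore to rim on that side. Slides down only with its x along the shaft's x within 0.2 rad.
- honer: sharpening machine, fixed: green housing 170 x 170, deck 60 mm high. Origin: underside centre, on the table, z up. Above it a fixed upright steel D-shaft 20 mm across, flat 5.5 mm from the axis on the -x side (switch side; red deck line). Drum rests on the dark shoulder 66 mm above the origin (drum origin then there); shaft tip at 96, last 4 mm slimmer (3/4). Clearance 2 mm all round.
- mat: round cork mat, 230 mm across, 3 mm thick, fixed on the table: the side area for the jars while they are out of the way (room for all three). Origin: centre of its underside, on the table.
- watch: steel wristwatch lying open on its back on the robot's side of the plywood board, strap along y: 170 (y) x 40 (x) x 11 mm: not part of the job. Origin: centre of its underside.

How it is judged:
By the outcome, as a careful person would: the job done as asked, in the order asked, and still so for the second after the job is handed in, with the robot touching nothing.
It also fails if it takes over 147 s, if anything falls off the work surface, if the arm or the gripper's body presses on something with over 40 N, if the wrist force passes 120 N, or if a joint passes its speed limit or range.

## Working session

There is one attempt and no reset: what is moved stays moved. The work goes in short steps, Python scripts to look and compute and a shell command to move; the robot and the scene stay as the last step left them, time stands still between calls to the robot, and variables do not carry over. Pictures are saved under pics/ and viewed, at most 14 in all, crops included, and the job is handed in when it is done.

```bash
ls; mkdir -p pics; python3 - <<'E'
from cell import arm
import cv2,numpy as np
print(arm.sense())
for n in("scene","side","wrist"):
    c=arm.camera_model(n);print(n,np.round(c["intrinsics"],1).tolist(),np.round(c["pose"],4).tolist(),[k for k in c])
    p,d=arm.grab_frame(n);cv2.imwrite(f"pics/{n}0.png",p[:,:,::-1]);np.savez(f"{n}0.npz",p=p,d=d,K=c["intrinsics"],T=c["pose"])
E
```

```text
pics
{'time': 0.0, 'joints': array([-1.46026724e-01,  3.42724083e-01,  1.52500440e+00, -2.76311476e-05,
        1.27537388e+00, -1.45970206e-01]), 'qd': array([-0.00040579, -0.00155381,  0.00228569, -0.00257965, -0.00073123,
        0.00144301]), 'effort': array([ 7.61924657e-04, -4.31245601e+01, -2.44219762e+01,  7.17750052e-02,
        5.59406646e-02, -1.04314388e-04]), 'position': array([5.24703009e-01, 4.51593045e-05, 2.91548575e-01]), 'tool_rot': array([-3.14009516e+00, -1.93449391e-04,  1.57074773e+00]), 'contact_force': array([-0.09712229,  0.40049999, -0.66057629]), 'torque': array([-0.00596489,  0.04834856,  0.01487476]), 'grasp_force': 0.0, 'grip_width': 1.000207342651926}
scene [[554.6, 0.0, 314.0], [0.0, 554.6, 233.8], [0.0, 0.0, 1.0]] [[-0.0971, -0.7845, 0.6125, 1.2019], [0.9952, -0.0699, 0.0683, 0.0686], [-0.0107, 0.6162, 0.7876, 0.855], [0.0, 0.0, 0.0, 1.0]] ['intrinsics', 'pose']
side [[491.0, 0.0, 323.7], [0.0, 491.0, 238.8], [0.0, 0.0, 1.0]] [[0.7401, 0.4686, -0.4824, 0.1171], [-0.6725, 0.5099, -0.5364, -0.494], [-0.0054, 0.7214, 0.6925, 0.6921], [0.0, 0.0, 0.0, 1.0]] ['intrinsics', 'pose']
wrist [[372.3, 0.0, 314.2], [0.0, 372.3, 237.2], [0.0, 0.0, 1.0]] [[1.0, 0.0005, 0.0018, 0.5247], [-0.001, 0.9631, 0.2693, 0.0732], [-0.0016, -0.2693, 0.9631, 0.3828], [0.0, 0.0, 0.0, 1.0]] ['intrinsics', 'pose']
```

View pics/scene0.png

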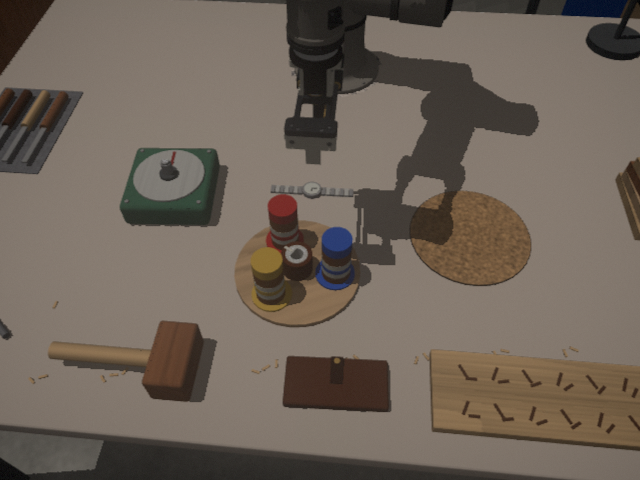

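View pics/side0.png

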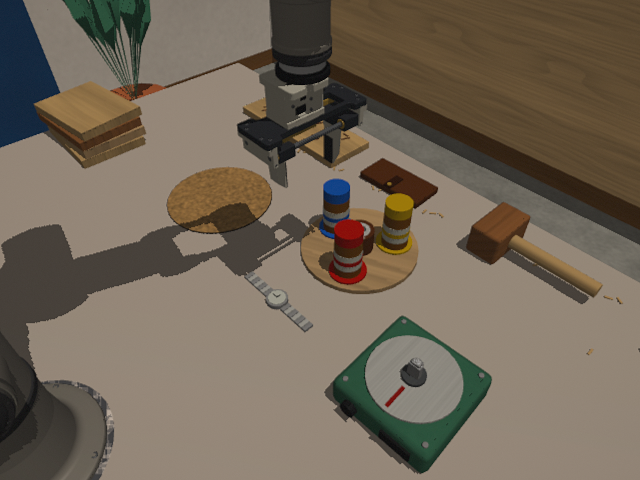

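View pics/wrist0.png

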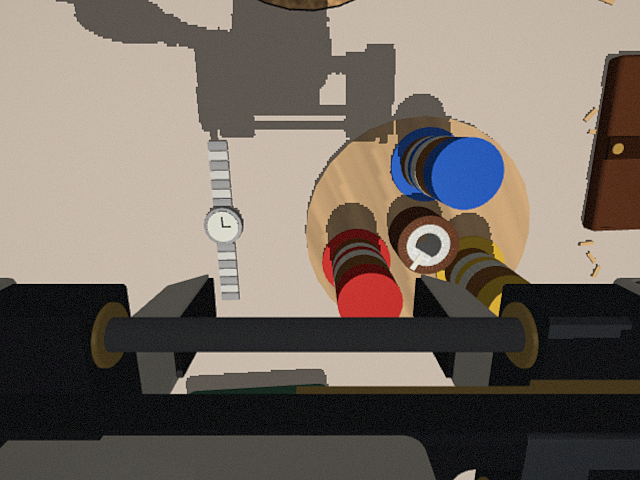

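The scene view shows the red, blue and yellow caps at (283,200), (337,240) and (267,262), with the drum between them at (297,255). The mat is at (470,236) and the honer shaft at (168,172). The wrist view shows the drum's white line at about (415,267), and the side view shows the red deck line at about (395,397).

```bash
cat > h.py <<'E'
from cell import arm
import cv2,numpy as np
def grab(n,save=None):
    c=arm.camera_model(n);p,d=arm.grab_frame(n)
    if save: cv2.imwrite(f"pics/{save}.png",p[:,:,::-1])
    return p,d,np.array(c["intrinsics"]),np.array(c["pose"])
def load(f): z=np.load(f);return z["p"],z["d"],z["K"],z["T"]
def cloud(d,K,T):
    v,u=np.mgrid[:480,:640];X=np.stack([(u-K[0,2])/K[0,0]*d,-(v-K[1,2])/K[1,1]*d,-d],-1)
    return X@T[:3,:3].T+T[:3,3]
def cast(uv,z,K,T):
    uv=np.atleast_2d(uv).astype(float);r=np.stack([(uv[:,0]-K[0,2])/K[0,0],-(uv[:,1]-K[1,2])/K[1,1],-np.ones(len(uv))],-1)@T[:3,:3].T
    return (T[:3,3]+r*((z-T[2,3])/r[:,2])[:,None])
def hsv(p): return cv2.cvtColor(p,cv2.COLOR_RGB2HSV)
def cmask(p,c):
    h=hsv(p);H,S,V=h[...,0].astype(int),h[...,1],h[...,2]
    m={"red":(H<6)|(H>174),"blue":(H>105)&(H<125),"yellow":(H>19)&(H<28)}[c]
    return m&(S>175)&(V>90)
def big(m):
    n,l,s,c=cv2.connectedComponentsWithStats(m.astype(np.uint8));
    return l==1+np.argmax(s[1:,4]) if n>1 else m
def circ(P):
    A=np.c_[2*P,np.ones(len(P))];s=np.linalg.lstsq(A,(P**2).sum(1),rcond=None)[0];return s[:2],np.sqrt(s[2]+s[:2]@s[:2])
def edgecirc(m,z,K,T):
    cs,_=cv2.findContours(m.astype(np.uint8),cv2.RETR_EXTERNAL,cv2.CHAIN_APPROX_NONE)
    c=max(cs,key=cv2.contourArea)[:,0];return circ(cast(c,z,K,T)[:,:2])
E
python3 - <<'E'
from h import *
for n in("scene","side","wrist"):
    p,d,K,T=load(n+"0.npz");C=cloud(d,K,T)
    for c in("red","blue","yellow"):
        m=cmask(p,c)&(C[...,2]>.109)&(C[...,2]<.2)
        if m.sum()<50: continue
        m=big(m); z=np.median(C[m][:,2]);print(n,c,m.sum(),"ztop",z.round(4),"circ",edgecirc(m,.114,K,T))
    h=hsv(p)
    near=np.linalg.norm(C[...,:2]-[.62,.0],axis=-1)<.2
    m=near&(C[...,2]>.048)&(C[...,2]<.062)&(h[...,1]<80)&(h[...,2]>60);m=big(m)
    print(n,"drum hub",m.sum(),edgecirc(m,.055,K,T))
    if n!="wrist":
        H=h[...,0]
        m=(C[...,2]<.006)&(C[...,2]>-.01)&(H>5)&(H<20)&(h[...,1]>110);m&=(C[...,1]>.1)&(C[...,0]<.65);m=big(cv2.morphologyEx(m.astype(np.uint8),cv2.MORPH_CLOSE,np.ones((5,5)))>0);print(n,"mat",m.sum(),edgecirc(m,.003,K,T))
        m=(C[...,1]<-.1)&(C[...,2]>.05)&(C[...,2]<.08)&(C[...,0]<.7);q=C[m];print(n,"honer deck",m.sum(),cv2.minAreaRect(q[:,:2].astype(np.float32)),np.median(q[:,2]))
        m=m&cmask(p,"red");v,u=np.nonzero(m);q=cast(np.c_[u,v],.06,K,T)[:,:2];print("line",len(q),q.mean(0),q.min(0),q.max(0),np.linalg.svd(q-q.mean(0),full_matrices=False)[2][0])
        m=(C[...,1]<-.1)&(C[...,2]>.086)&(C[...,2]<.11);print("shaft",m.sum(),np.median(C[m],0))
    m=near&(C[...,2]>.004)&(C[...,2]<.014)&(C[...,0]<.56)&(h[...,1]<60);print(n,"watch",C[m].min(0) if m.any() else 0,C[m].max(0) if m.any() else 0)
p,d,K,T=load("wrist0.npz");cv2.imwrite("pics/drumcrop.png",cv2.resize(p[200:290,370:490,::-1],None,fx=6,fy=6,interpolation=cv2.INTER_NEAREST))
E
```

```text
scene drum hub 298 (array([ 0.62676591, -0.02945709]), np.float64(0.02057276249249646))
scene mat 8006 (array([0.51618475, 0.30030354]), np.float64(0.10939371499955546))
scene honer deck 5098 ((0.46164849400520325, -0.30258670449256897), (0.17251430451869965, 0.16841953992843628), 4.366973876953125) 0.06081608010241363<stdin>:16: RuntimeWarning: Mean of empty slice.
  ret = um.true_divide(
Traceback (most recent call last):
ValueError: zero-size array to reduction operation minimum which has no identity
```

```bash
python3 - <<'E'
from h import *
S={"scene":[(283,202),(337,238),(267,258),(173,157),(297,254),(344,290)],"side":[(348,232),(337,188),(397,204),(395,397)],"wrist":[(370,295),(466,172),(500,295)]}
for n in S:
    p,d,K,T=load(n+"0.npz");C=cloud(d,K,T);h=hsv(p)
    for u,v in S[n]: print(n,u,v,h[v,u],p[v,u],C[v,u].round(4))
p,d,K,T=load("wrist0.npz");cv2.imwrite("pics/drumcrop.png",cv2.resize(p[200:290,370:490,::-1],None,fx=6,fy=6,interpolation=cv2.INTER_NEAREST))
E
```

```text
scene 283 202 [  2 165 119] [119  47  42] [ 0.5606 -0.0572  0.1156]
scene 337 238 [113 152 116] [ 47  63 116] [0.6318 0.0439 0.1146]
scene 267 258 [ 20 157 138] [138 111  53] [ 0.6853 -0.0669  0.1175]
scene 173 157 [  2 149  99] [99 44 41] [ 0.414  -0.3059  0.0635]
scene 297 254 [13 36 64] [64 59 55] [ 0.6163 -0.0284  0.0385]
scene 344 290 [ 16  98 133] [133 109  82] [0.6683 0.0614 0.0115]
side 348 232 [  1 237 138] [138  14  10] [ 0.5612 -0.0628  0.1151]
side 337 188 [108 219 135] [ 19  66 135] [0.6318 0.0395 0.1147]
side 397 204 [ 23 239 156] [156 120  10] [ 0.6786 -0.0705  0.1162]
side 395 397 [  1 230 113] [113  14  11] [ 0.4162 -0.3069  0.0611]
wrist 370 295 [  1 200 195] [195  48  42] [ 0.5681 -0.0496  0.1127]
wrist 466 172 [110 202 182] [ 38  88 182] [0.6336 0.0461 0.1118]
wrist 500 295 [ 22 188 221] [221 177  58] [ 0.6702 -0.0496  0.113 ]
```

View pics/drumcrop.png

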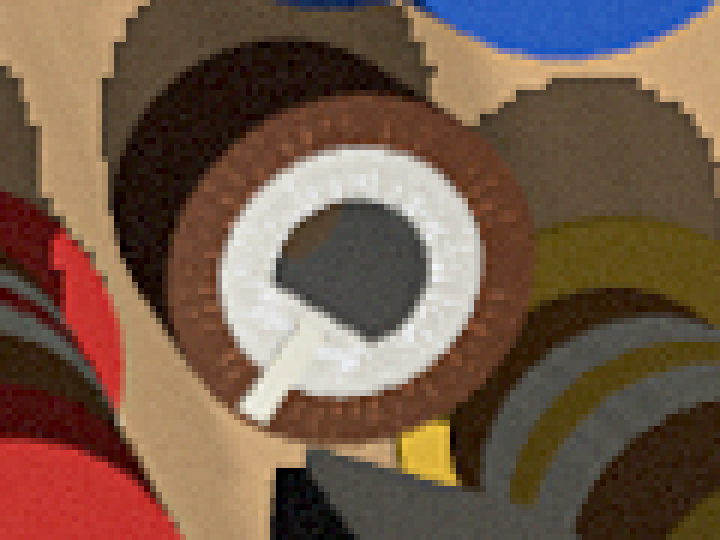

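The crop shows the drum hub centred near (350,270). The white line runs down-left to (260,405), and the bore flat is on that side.

```bash
sed -i 's/(S>175)&(V>90)/(S>110)\&(V>70)/; s/"yellow":(H>19)/"yellow":(H>17)/' h.py; python3 - <<'E'
from h import *
for n in("scene","side","wrist"):
    p,d,K,T=load(n+"0.npz");C=cloud(d,K,T)
    for c in("red","blue","yellow"):
        near=np.linalg.norm(C[...,:2]-[.62,-.03],axis=-1)<.12
        m=cmask(p,c)&(C[...,2]>.108)&(C[...,2]<.125)&near
        if m.sum()<50: continue
        m=big(m);print(n,c,m.sum(),"circ",edgecirc(m,.114,K,T))
    h=hsv(p)
    m=near&(C[...,2]>.048)&(C[...,2]<.062)&(h[...,1]<80)&(h[...,2]>60)
    if m.sum()>20: m=big(m);print(n,"drum hub",m.sum(),edgecirc(m,.055,K,T))
    if n!="wrist":
        H=h[...,0]
        m=(C[...,2]<.02)&(C[...,2]>-.02)&(H>5)&(H<20)&(h[...,1]>110);m&=(C[...,1]>.1)&(C[...,0]<.65)&(C[...,1]<.45);m=big(cv2.morphologyEx(m.astype(np.uint8),cv2.MORPH_CLOSE,np.ones((5,5)))>0);print(n,"mat",m.sum(),edgecirc(m,.003,K,T))
        m=(C[...,1]<-.1)&(C[...,2]>.053)&(C[...,2]<.08)&(C[...,0]<.7);q=cast(np.argwhere(big(m))[:,::-1],.06,K,T);print(n,"honer deck",m.sum(),cv2.minAreaRect(q[:,:2].astype(np.float32)),np.median(C[m][:,2]))
        m=m&cmask(p,"red");v,u=np.nonzero(m);q=cast(np.c_[u,v],.06,K,T)[:,:2];print("line",len(q),q.mean(0),q.min(0),q.max(0),np.linalg.svd(q-q.mean(0),full_matrices=False)[2][0])
        m=(C[...,1]<-.1)&(C[...,2]>.088)&(C[...,2]<.11)&(C[...,0]>.4)&(C[...,0]<.55);print("shaft",m.sum(),np.median(C[m],0),C[m].min(0),C[m].max(0))
p,d,K,T=load("wrist0.npz");h=hsv(p)
for k,uv in {"hub":(370+350/6,200+270/6),"lineend":(370+260/6,200+405/6),"linein":(370+312/6,200+322/6)}.items(): print(k,cast(uv,.055,K,T))
for uv in [(218,145),(231,297),(224,225)]: print("watch",cast(uv,.008,K,T))
E
sed -i 's/x/x/' h.py; python3 - <<'E'
from h import *
p,d,K,T=load("scene0.npz");a=cv2.resize(p[140:230,115:225,::-1],None,fx=3.5,fy=3.5,interpolation=cv2.INTER_CUBIC)
p,d,K,T=load("side0.npz");b=cv2.resize(p[310:470,325:500,::-1],None,fx=2.2,fy=2.2,interpolation=cv2.INTER_CUBIC)
H=max(a.shape[0],b.shape[0]);f=lambda i:cv2.copyMakeBorder(i,0,H-i.shape[0],0,0,cv2.BORDER_CONSTANT)
cv2.imwrite("pics/honer.png",np.hstack([f(a),f(b)]))
E
```

```text
scene red 537 circ (array([ 0.56779487, -0.05883637]), np.float64(0.025971760820341073))
scene blue 583 circ (array([0.63378289, 0.04333785]), np.float64(0.024894160868526857))
scene yellow 696 circ (array([ 0.68781512, -0.06930815]), np.float64(0.02631119073919996))
scene drum hub 298 (array([ 0.62676591, -0.02945709]), np.float64(0.02057276249249646))
scene mat 8332 (array([0.51576757, 0.29945121]), np.float64(0.11024571525028948))
scene honer deck 4921 ((0.46802186965942383, -0.3000730574131012), (0.1705912947654724, 0.16723845899105072), 4.323601245880127) 0.061001578953174485
line 24 [ 0.41116908 -0.30812182] [ 0.39593917 -0.31123522] [ 0.42775642 -0.30513184] [0.99522421 0.09761547]
shaft 78 [ 0.46509865 -0.30122149  0.09476902] [ 0.45374207 -0.31470164  0.08853959] [ 0.47394112 -0.29381899  0.10098782]
side red 527 circ (array([ 0.56694339, -0.05908284]), np.float64(0.026377244607964027))
side blue 392 circ (array([0.63261383, 0.04138526]), np.float64(0.02638506454454413))
side yellow 468 circ (array([ 0.68564693, -0.06918476]), np.float64(0.02727800522113268))
side drum hub 7
[... 469 characters left out ...]
47  -0.31196883  0.08815565] [ 0.47071405 -0.29270857  0.09927524]
wrist red 2456 circ (array([ 0.56794236, -0.05135306]), np.float64(0.022851319873556084))
wrist blue 4126 circ (array([0.63329485, 0.04496983]), np.float64(0.025504335432485953))
wrist yellow 223 circ (array([ 0.66854926, -0.05558356]), np.float64(0.00793635236191107))
wrist drum hub 1130 (array([ 0.62794438, -0.02717993]), np.float64(0.020424123230066465))
hub [[ 0.62902287 -0.02600387  0.055     ]]
lineend [[ 0.61679419 -0.04797506  0.055     ]]
linein [[ 0.62384847 -0.03437726  0.055     ]]
watch [[0.43003378 0.06204429 0.008     ]]
watch [[ 0.43286337 -0.09958542  0.008     ]]
watch [[ 0.43057023 -0.01846516  0.008     ]]
```

View pics/honer.png

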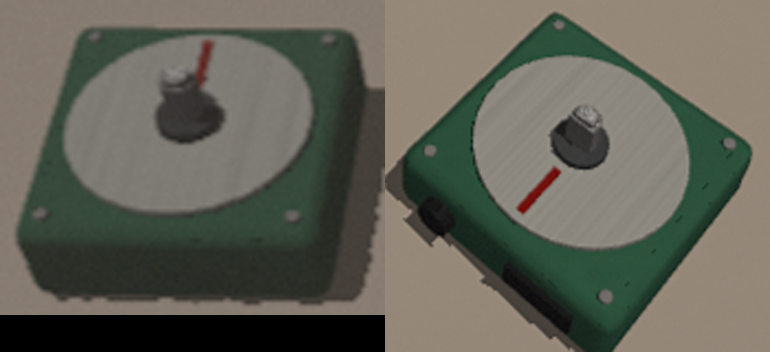

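The honer shaft tip is near (580,115) in the right half, with the flat towards the red line, which gives a honer yaw of about 4°. I'll start with the blue jar.

```bash
python3 -m handwheel '[{"jaw":1,"travel":[0.043,0.109,0],"delta_rot":[0,0,0]},{"jaw":1,"travel":[0.043,0.109,0],"delta_rot":[0,0,0]},{"jaw":1,"travel":[0.043,0.109,0],"delta_rot":[0,0,0]},{"jaw":1,"travel":[0.043,0.109,0.05],"delta_rot":[0,0,0]},{"jaw":1,"travel":[0.043,0.109,0.085],"delta_rot":[0,0,0]},{"jaw":1,"travel":[0.043,0.109,0.12],"delta_rot":[0,0,0]},{"jaw":1,"travel":[0.043,0.109,0.145],"delta_rot":[0,0,0]},{"jaw":1,"travel":[0.043,0.109,0.157],"delta_rot":[0,0,0]},{"jaw":1,"travel":[0.043,0.109,0.157],"delta_rot":[0,0,0]},{"jaw":1,"travel":[0.043,0.109,0.157],"delta_rot":[0,0,0]}]' 25
python3 -m handwheel '[{"jaw":0,"travel":[0,0,0],"delta_rot":[0,0,0]},{"jaw":0,"travel":[0,0,0],"delta_rot":[0,0,0]},{"jaw":0,"travel":[0,0,0],"delta_rot":[0,0,0]},{"jaw":0,"travel":[0,0,0],"delta_rot":[0,0,0]},{"jaw":0,"travel":[0,0,0],"delta_rot":[0,0,0]},{"jaw":0,"travel":[0,0,0],"delta_rot":[0,0,0]},{"jaw":0,"travel":[0,0,0],"delta_rot":[0,0,0]},{"jaw":0,"travel":[0,0,0],"delta_rot":[0,0,0]}]' 25
```

```text
time: 0.98
position: [0.6345, 0.043, 0.1358]
tool_rot: [3.141, 0.0, 1.571]
contact_force: [0.4, -0.6, 0.3]
grip_width: 1.0
grasp_force: 0.0
time: 1.65
position: [0.6341, 0.043, 0.1355]
tool_rot: [3.141, 0.0, 1.571]
contact_force: [-0.2, 0.0, 1.7]
grip_width: 0.562
grasp_force: 25.0
```

```bash
python3 -m handwheel '[{"jaw":0,"travel":[0,0,-0.02],"delta_rot":[0,0,0]},{"jaw":0,"travel":[0,0,-0.045],"delta_rot":[0,0,0]},{"jaw":0,"travel":[0.02,-0.01,-0.05],"delta_rot":[0,0,0]},{"jaw":0,"travel":[0.05,-0.024,-0.05],"delta_rot":[0,0,0]},{"jaw":0,"travel":[0.085,-0.04,-0.05],"delta_rot":[0,0,0]},{"jaw":0,"travel":[0.12,-0.056,-0.05],"delta_rot":[0,0,0]},{"jaw":0,"travel":[0.155,-0.072,-0.05],"delta_rot":[0,0,0]},{"jaw":0,"travel":[0.19,-0.088,-0.05],"delta_rot":[0,0,0]},{"jaw":0,"travel":[0.225,-0.104,-0.05],"delta_rot":[0,0,0]},{"jaw":0,"travel":[0.255,-0.12,-0.05],"delta_rot":[0,0,0]}]'
python3 -m handwheel '[{"jaw":0,"travel":[0.03,-0.014,0],"delta_rot":[0,0,0]},{"jaw":0,"travel":[0.055,-0.024,0],"delta_rot":[0,0,0]},{"jaw":0,"travel":[0.064,-0.028,0.01],"delta_rot":[0,0,0]},{"jaw":0,"travel":[0.064,-0.028,0.03],"delta_rot":[0,0,0]},{"jaw":0,"travel":[0.064,-0.028,0.045],"delta_rot":[0,0,0]},{"jaw":0,"travel":[0.064,-0.028,0.054],"delta_rot":[0,0,0]},{"jaw":0,"travel":[0.064,-0.028,0.058],"delta_rot":[0,0,0]},{"jaw":0,"travel":[0.064,-0.028,0.06],"delta_rot":[0,0,0]},{"jaw":0,"travel":[0.064,-0.028,0.06],"delta_rot":[0,0,0]}]'
```

```text
time: 2.48
position: [0.5126, 0.3, 0.1847]
tool_rot: [-3.141, 0.0, 1.571]
contact_force: [-0.4, 0.2, -2.4]
grip_width: 0.562
grasp_force: 25.0
time: 3.23
position: [0.4863, 0.3616, 0.1253]
tool_rot: [-3.141, 0.0, 1.57]
contact_force: [0.2, 0.7, -1.9]
grip_width: 0.56
grasp_force: 25.0
```

```bash
python3 -m handwheel '[{"jaw":0,"travel":[0,0,0.001],"delta_rot":[0,0,0]},{"jaw":1,"travel":[0,0,0.001],"delta_rot":[0,0,0]},{"jaw":1,"travel":[0,0,0.001],"delta_rot":[0,0,0]},{"jaw":1,"travel":[0,0,0.001],"delta_rot":[0,0,0]},{"jaw":1,"travel":[0,0,0.001],"delta_rot":[0,0,0]},{"jaw":1,"travel":[0,0,0.001],"delta_rot":[0,0,0]},{"jaw":1,"travel":[0,0,-0.03],"delta_rot":[0,0,0]},{"jaw":1,"travel":[0,0,-0.07],"delta_rot":[0,0,0]},{"jaw":1,"travel":[-0.02,0.004,-0.08],"delta_rot":[0,0,0]},{"jaw":1,"travel":[-0.06,0.012,-0.08],"delta_rot":[0,0,0]}]'
python3 -m handwheel '[{"jaw":1,"travel":[-0.36,0.069,0],"delta_rot":[0,0,0]},{"jaw":1,"travel":[-0.36,0.069,0],"delta_rot":[0,0,0]},{"jaw":1,"travel":[-0.36,0.069,0],"delta_rot":[0,0,0]},{"jaw":1,"travel":[-0.36,0.069,0],"delta_rot":[0,0,0]},{"jaw":1,"travel":[-0.36,0.069,0],"delta_rot":[0,0,0]},{"jaw":1,"travel":[-0.36,0.069,0],"delta_rot":[0,0,0]},{"jaw":1,"travel":[-0.36,0.069,0],"delta_rot":[0,0,0]},{"jaw":1,"travel":[-0.36,0.069,0],"delta_rot":[0,0,0]},{"jaw":1,"travel":[-0.36,0.069,0],"delta_rot":[0,0,0]},{"jaw":1,"travel":[-0.36,0.069,0],"delta_rot":[0,0,0]}]'
```

```text
time: 4.07
position: [0.499, 0.3053, 0.2095]
tool_rot: [3.133, -0.005, 1.575]
contact_force: [0.8, 0.3, -0.7]
grip_width: 0.996
grasp_force: 0.0
time: 4.9
position: [0.5681, -0.064, 0.2055]
tool_rot: [3.14, 0.002, 1.565]
contact_force: [-0.9, 0.7, -0.2]
grip_width: 1.0
grasp_force: 0.0
```

```bash
python3 -m handwheel '[{"jaw":1,"travel":[0,0,0.03],"delta_rot":[0,0,0]},{"jaw":1,"travel":[0,0,0.055],"delta_rot":[0,0,0]},{"jaw":1,"travel":[0,0,0.069],"delta_rot":[0,0,0]},{"jaw":1,"travel":[0,0,0.069],"delta_rot":[0,0,0]},{"jaw":0,"travel":[0,0,0.069],"delta_rot":[0,0,0]},{"jaw":0,"travel":[0,0,0.069],"delta_rot":[0,0,0]},{"jaw":0,"travel":[0,0,0.069],"delta_rot":[0,0,0]},{"jaw":0,"travel":[0,0,0.069],"delta_rot":[0,0,0]},{"jaw":0,"travel":[0,0,0.069],"delta_rot":[0,0,0]},{"jaw":0,"travel":[0,0,0.069],"delta_rot":[0,0,0]}]'
python3 -m handwheel '[{"jaw":0,"travel":[0,0,0],"delta_rot":[0,0,0]},{"jaw":0,"travel":[0,0,0],"delta_rot":[0,0,0]}]'
```

```text
time: 5.73
position: [0.5672, -0.0579, 0.1369]
tool_rot: [3.14, 0.0, 1.571]
contact_force: [0.8, -0.1, -0.7]
grip_width: 0.615
grasp_force: 0.0
time: 5.9
position: [0.5674, -0.058, 0.1367]
tool_rot: [3.14, 0.0, 1.571]
contact_force: [0.9, -0.3, 1.4]
grip_width: 0.568
grasp_force: 24.9
```

```bash
python3 -m handwheel '[{"jaw":0,"travel":[0,0,-0.02],"delta_rot":[0,0,0]},{"jaw":0,"travel":[0,0,-0.05],"delta_rot":[0,0,0]},{"jaw":0,"travel":[0.02,0,-0.06],"delta_rot":[0,0,0]},{"jaw":0,"travel":[0.05,-0.001,-0.06],"delta_rot":[0,0,0]},{"jaw":0,"travel":[0.09,-0.002,-0.06],"delta_rot":[0,0,0]},{"jaw":0,"travel":[0.13,-0.003,-0.06],"delta_rot":[0,0,0]},{"jaw":0,"travel":[0.17,-0.004,-0.06],"delta_rot":[0,0,0]},{"jaw":0,"travel":[0.21,-0.005,-0.06],"delta_rot":[0,0,0]},{"jaw":0,"travel":[0.25,-0.006,-0.06],"delta_rot":[0,0,0]},{"jaw":0,"travel":[0.29,-0.007,-0.06],"delta_rot":[0,0,0]}]'
python3 -m handwheel '[{"jaw":0,"travel":[0.03,0,0],"delta_rot":[0,0,0]},{"jaw":0,"travel":[0.055,0,0],"delta_rot":[0,0,0]},{"jaw":0,"travel":[0.066,0,0.01],"delta_rot":[0,0,0]},{"jaw":0,"travel":[0.066,0,0.035],"delta_rot":[0,0,0]},{"jaw":0,"travel":[0.066,0,0.055],"delta_rot":[0,0,0]},{"jaw":0,"travel":[0.066,0,0.065],"delta_rot":[0,0,0]},{"jaw":0,"travel":[0.066,0,0.07],"delta_rot":[0,0,0]},{"jaw":0,"travel":[0.066,0,0.071],"delta_rot":[0,0,0]},{"jaw":0,"travel":[0.066,0,0.071],"delta_rot":[0,0,0]},{"jaw":0,"travel":[0.066,0,0.071],"delta_rot":[0,0,0]}]'
python3 -m handwheel '[{"jaw":1,"travel":[0,0,0],"delta_rot":[0,0,0]},{"jaw":1,"travel":[0,0,0],"delta_rot":[0,0,0]},{"jaw":1,"travel":[0,0,0],"delta_rot":[0,0,0]},{"jaw":1,"travel":[0,0,0],"delta_rot":[0,0,0]},{"jaw":1,"travel":[0,0,0],"delta_rot":[0,0,0]},{"jaw":1,"travel":[0,0,0],"delta_rot":[0,0,0]},{"jaw":1,"travel":[0,0,-0.03],"delta_rot":[0,0,0]},{"jaw":1,"travel":[0,0,-0.07],"delta_rot":[0,0,0]},{"jaw":1,"travel":[-0.02,0.007,-0.08],"delta_rot":[0,0,0]},{"jaw":1,"travel":[-0.05,0.018,-0.08],"delta_rot":[0,0,0]}]'
```

```text
time: 6.73
position: [0.5593, 0.2338, 0.1958]
tool_rot: [-3.141, 0.0, 1.571]
contact_force: [1.7, 0.1, -2.0]
grip_width: 0.561
grasp_force: 24.9
time: 7.57
position: [0.5604, 0.2976, 0.1255]
tool_rot: [3.141, -0.0, 1.57]
contact_force: [0.2, -0.7, -1.2]
grip_width: 0.563
grasp_force: 25.0
time: 8.4
position: [0.5789, 0.2504, 0.2098]
tool_rot: [3.134, -0.003, 1.575]
contact_force: [-0.9, -0.4, 0.3]
grip_width: 0.998
grasp_force: 0.0
```

```bash
python3 -m handwheel '[{"jaw":1,"travel":[-0.04,0.014,0],"delta_rot":[0,0,0]},{"jaw":1,"travel":[-0.08,0.027,0],"delta_rot":[0,0,0]},{"jaw":1,"travel":[-0.12,0.041,0],"delta_rot":[0,0,0]},{"jaw":1,"travel":[-0.16,0.055,0],"delta_rot":[0,0,0]},{"jaw":1,"travel":[-0.2,0.068,0],"delta_rot":[0,0,0]},{"jaw":1,"travel":[-0.24,0.082,0],"delta_rot":[0,0,0]},{"jaw":1,"travel":[-0.28,0.096,0],"delta_rot":[0,0,0]},{"jaw":1,"travel":[-0.305,0.105,0],"delta_rot":[0,0,0]},{"jaw":1,"travel":[-0.3165,0.109,0],"delta_rot":[0,0,0]},{"jaw":1,"travel":[-0.3165,0.109,0.01],"delta_rot":[0,0,0]}]'
python3 -m handwheel '[{"jaw":1,"travel":[0,0,0.03],"delta_rot":[0,0,0]},{"jaw":1,"travel":[0,0,0.05],"delta_rot":[0,0,0]},{"jaw":1,"travel":[0,0,0.059],"delta_rot":[0,0,0]},{"jaw":1,"travel":[0,0,0.059],"delta_rot":[0,0,0]},{"jaw":0,"travel":[0,0,0.059],"delta_rot":[0,0,0]},{"jaw":0,"travel":[0,0,0.059],"delta_rot":[0,0,0]},{"jaw":0,"travel":[0,0,0.059],"delta_rot":[0,0,0]},{"jaw":0,"travel":[0,0,0.059],"delta_rot":[0,0,0]},{"jaw":0,"travel":[0,0,0.059],"delta_rot":[0,0,0]},{"jaw":0,"travel":[0,0,0.059],"delta_rot":[0,0,0]}]'
python3 -m handwheel '[{"jaw":0,"travel":[0,0,0],"delta_rot":[0,0,0]},{"jaw":0,"travel":[0,0,0],"delta_rot":[0,0,0]},{"jaw":0,"travel":[0,0,0],"delta_rot":[0,0,0]}]'
```

```text
time: 9.23
position: [0.6883, -0.072, 0.1966]
tool_rot: [3.137, 0.001, 1.567]
contact_force: [-1.4, 0.1, 1.0]
grip_width: 1.003
grasp_force: 0.0
time: 10.07
position: [0.6872, -0.0686, 0.1369]
tool_rot: [3.14, 0.0, 1.571]
contact_force: [-0.7, -0.2, -0.2]
grip_width: 0.615
grasp_force: 0.0
time: 10.32
position: [0.6873, -0.0686, 0.1367]
tool_rot: [3.141, 0.0, 1.571]
contact_force: [-0.3, 0.5, 0.7]
grip_width: 0.562
grasp_force: 25.0
```

```bash
python3 -m handwheel '[{"jaw":0,"travel":[0,0,-0.02],"delta_rot":[0,0,0]},{"jaw":0,"travel":[0,0,-0.055],"delta_rot":[0,0,0]},{"jaw":0,"travel":[0.01,-0.007,-0.075],"delta_rot":[0,0,0]},{"jaw":0,"travel":[0.03,-0.02,-0.08],"delta_rot":[0,0,0]},{"jaw":0,"travel":[0.06,-0.04,-0.08],"delta_rot":[0,0,0]},{"jaw":0,"travel":[0.09,-0.06,-0.08],"delta_rot":[0,0,0]},{"jaw":0,"travel":[0.12,-0.08,-0.08],"delta_rot":[0,0,0]},{"jaw":0,"travel":[0.15,-0.1,-0.08],"delta_rot":[0,0,0]},{"jaw":0,"travel":[0.18,-0.12,-0.08],"delta_rot":[0,0,0]},{"jaw":0,"travel":[0.21,-0.14,-0.08],"delta_rot":[0,0,0]}]'
python3 -m handwheel '[{"jaw":0,"travel":[0.03,-0.02,0],"delta_rot":[0,0,0]},{"jaw":0,"travel":[0.06,-0.04,0],"delta_rot":[0,0,0]},{"jaw":0,"travel":[0.08,-0.055,0],"delta_rot":[0,0,0]},{"jaw":0,"travel":[0.0905,-0.061,0.01],"delta_rot":[0,0,0]},{"jaw":0,"travel":[0.0905,-0.061,0.04],"delta_rot":[0,0,0]},{"jaw":0,"travel":[0.0905,-0.061,0.065],"delta_rot":[0,0,0]},{"jaw":0,"travel":[0.0905,-0.061,0.083],"delta_rot":[0,0,0]},{"jaw":0,"travel":[0.0905,-0.061,0.09],"delta_rot":[0,0,0]},{"jaw":0,"travel":[0.0905,-0.061,0.091],"delta_rot":[0,0,0]},{"jaw":0,"travel":[0.0905,-0.061,0.091],"delta_rot":[0,0,0]}]'
python3 -m handwheel '[{"jaw":0,"travel":[0,0,0],"delta_rot":[0,0,0]},{"jaw":1,"travel":[0,0,0],"delta_rot":[0,0,0]},{"jaw":1,"travel":[0,0,0],"delta_rot":[0,0,0]},{"jaw":1,"travel":[0,0,0],"delta_rot":[0,0,0]},{"jaw":1,"travel":[0,0,0],"delta_rot":[0,0,0]},{"jaw":1,"travel":[0,0,0],"delta_rot":[0,0,0]},{"jaw":1,"travel":[0,0,-0.03],"delta_rot":[0,0,0]},{"jaw":1,"travel":[0,0,-0.07],"delta_rot":[0,0,0]},{"jaw":1,"travel":[-0.03,0.007,-0.1],"delta_rot":[0,0,0]},{"jaw":1,"travel":[-0.06,0.018,-0.12],"delta_rot":[0,0,0]}]'
```

```text
time: 11.15
position: [0.5454, 0.1426, 0.2157]
tool_rot: [-3.14, 0.0, 1.57]
contact_force: [-0.3, 0.8, -3.5]
grip_width: 0.565
grasp_force: 25.0
time: 11.98
position: [0.4859, 0.2319, 0.125]
tool_rot: [-3.141, 0.0, 1.571]
contact_force: [0.4, -0.8, -2.0]
grip_width: 0.564
grasp_force: 25.0
time: 12.82
position: [0.504, 0.1728, 0.2484]
tool_rot: [3.138, -0.001, 1.575]
contact_force: [1.8, 0.5, 0.0]
grip_width: 1.002
grasp_force: 0.0
```

```bash
python3 -m handwheel '[{"jaw":1,"travel":[-0.19,0.126,-0.045],"delta_rot":[0,0,0]},{"jaw":1,"travel":[-0.19,0.126,-0.045],"delta_rot":[0,0,0]},{"jaw":1,"travel":[-0.19,0.126,-0.045],"delta_rot":[0,0,0]},{"jaw":1,"travel":[-0.19,0.126,-0.045],"delta_rot":[0,0,0]},{"jaw":1,"travel":[-0.19,0.126,-0.045],"delta_rot":[0,0,0]},{"jaw":1,"travel":[-0.19,0.126,-0.045],"delta_rot":[0,0,0]},{"jaw":1,"travel":[-0.19,0.126,-0.045],"delta_rot":[0,0,0]},{"jaw":1,"travel":[-0.19,0.126,-0.045],"delta_rot":[0,0,0]},{"jaw":1,"travel":[-0.19,0.126,-0.045],"delta_rot":[0,0,0]}]'
python3 - <<'E'
from h import *
for n in("wrist","scene","side"):
    p,d,K,T=grab(n,n+"1");np.savez(n+"1.npz",p=p,d=d,K=K,T=T);C=cloud(d,K,T);h=hsv(p)
    near=np.linalg.norm(C[...,:2]-[.628,-.027],axis=-1)<.125
    for c in("red","blue","yellow"):
        m=big(near&cmask(p,c)&(C[...,2]<.024));print(n,c,m.sum(),edgecirc(m,.014,K,T))
    m=big(near&(C[...,2]>.049)&(C[...,2]<.062)&(h[...,1]<80)&(h[...,2]>60));print(n,"hub",m.sum(),edgecirc(m,.055,K,T))
    m=big(near&(C[...,2]>.049)&(C[...,2]<.062));print(n,"drum top",m.sum(),edgecirc(m,.055,K,T))
    for c in("red","blue","yellow"):
        m=cmask(p,c)&(C[...,2]>.096)&(C[...,2]<.112)&(C[...,1]>.18)
        if m.sum()>50: print("on mat",c,edgecirc(big(m),.103,K,T))
E
```

```text
time: 13.57
position: [0.6294, -0.0173, 0.2897]
tool_rot: [-3.14, -0.001, 1.571]
contact_force: [-0.4, 0.5, 0.5]
grip_width: 0.999
grasp_force: 0.0
wrist red 3572 (array([ 0.56793166, -0.05685711]), np.float64(0.03509657246540804))
wrist blue 4355 (array([0.63497742, 0.04348468]), np.float64(0.03507546588968534))
wrist yellow 3649 (array([ 0.68888967, -0.06478958]), np.float64(0.0357714697179584))
wrist hub 1154 (array([ 0.62843936, -0.02719741]), np.float64(0.020415879503387555))
wrist drum top 2554 (array([ 0.6294032 , -0.02613097]), np.float64(0.027875701417867424))
scene red 671 (array([ 0.5633313 , -0.06268214]), np.float64(0.031496366515038746))
scene blue 638 (array([0.63310494, 0.03454113]), np.float64(0.02887179336487852))
scene yellow 1161 (array([ 0.6878653, -0.066823 ]), np.float64(0.03628195720570716))
scene hub 291 (array([ 0.62692383, -0.02922115]), np.float64(0.020445809449421166))
scene drum top 659 (array([ 0.62945956, -0.02860995]), np.float64(0.02929465621068028))
on mat red (array([0.56016231, 0.29602831]), np.float64(0.02623386001013937))
on mat blue (array([0.48552427, 0.3623336 ]), np.float64(0.02504358810694216))
on mat yellow (array([0.48883427, 0.23581964]), np.float64(0.02191308027382971))
side red 856 (array([ 0.56708644, -0.05912477]), np.float64(0.03504393362543218))
side blue 357 (array([0.63205626, 0.03697388]), np.float64(0.027922160300296255))
side yellow 797 (array([ 0.68806519, -0.06617366]), np.float64(0.03696988654590046))
side hub 220 (array([ 0.62875884, -0.0281731 ]), np.float64(0.020377050884245997))
side drum top 500 (array([ 0.62707755, -0.02815597]), np.float64(0.029452998168454987))
on mat red (array([0.55850298, 0.29411781]), np.float64(0.02795681037487076))
on mat blue (array([0.48514899, 0.35827852]), np.float64(0.027189531818331406))
on mat yellow (array([0.48395755, 0.23035898]), np.float64(0.027358496969004678))
```

View pics/wrist1.png

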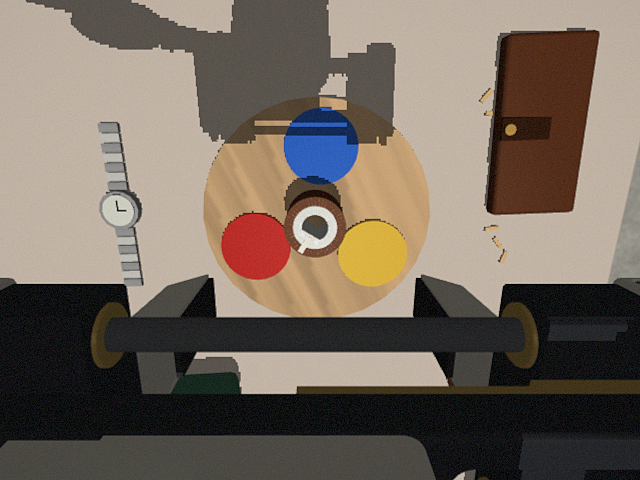

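The wrist view shows the drum at (315,227) with its white line pointing to about (303,248). The coasters are clear, at blue (320,145), red (255,245) and yellow (372,253). Next I'll work out the drum angle and look at the honer.

```bash
cat >> h.py <<'E'
def drumangle(p,d,K,T,z,c,zr=.008):
    C=cast(np.argwhere(np.ones((480,640)))[:,::-1],z,K,T)[:,:2].reshape(480,640,2)-c;h=hsv(p);r=np.hypot(*np.moveaxis(C,-1,0))
    m=(r>.0215)&(r<.0272)&(h[...,1]<90)&(h[...,2]>120);m=big(m);q=C[m].mean(0)
    print("line pts",m.sum(),"yaw(x axis) deg",np.degrees(np.arctan2(-q[1],-q[0])).round(2))
E
python3 - <<'E'
from h import *
p,d,K,T=load("wrist1.npz");drumangle(p,d,K,T,.055,np.array([.6284,-.0272]));drumangle(p,d,K,T,.055,np.array([.6294,-.0261]))
p,d,K,T=load("wrist0.npz");drumangle(p,d,K,T,.055,np.array([.6279,-.0272]))
E
python3 -m handwheel '[{"jaw":1,"travel":[-0.265,-0.168,0],"delta_rot":[0,0,0]},{"jaw":1,"travel":[-0.265,-0.168,0],"delta_rot":[0,0,0]},{"jaw":1,"travel":[-0.265,-0.168,0],"delta_rot":[0,0,0]},{"jaw":1,"travel":[-0.265,-0.168,0],"delta_rot":[0,0,0]},{"jaw":1,"travel":[-0.265,-0.168,0],"delta_rot":[0,0,0]},{"jaw":1,"travel":[-0.265,-0.168,0],"delta_rot":[0,0,0]},{"jaw":1,"travel":[-0.265,-0.168,0],"delta_rot":[0,0,0]},{"jaw":1,"travel":[-0.265,-0.168,0],"delta_rot":[0,0,0]},{"jaw":1,"travel":[-0.265,-0.168,0],"delta_rot":[0,0,0]},{"jaw":1,"travel":[-0.265,-0.168,0],"delta_rot":[0,0,0]}]'
python3 -m handwheel '[{"jaw":1,"travel":[0,0,0],"delta_rot":[0,0,0]},{"jaw":1,"travel":[0,0,0],"delta_rot":[0,0,0]}]'
python3 - <<'E'
from h import *
n="wrist";p,d,K,T=grab(n,n+"2");np.savez(n+"2.npz",p=p,d=d,K=K,T=T);C=cloud(d,K,T);h=hsv(p)
m=cmask(p,"red")&(C[...,2]>.05)&(C[...,2]<.07);m=big(m);v,u=np.nonzero(m);q=cast(np.c_[u,v],.06,K,T)[:,:2];print("line",len(q),q.mean(0),q.min(0),q.max(0),np.linalg.svd(q-q.mean(0),full_matrices=False)[2][0])
m=big((C[...,2]>.087)&(C[...,2]<.105)&(np.hypot(C[...,0]-.461,C[...,1]+.302)<.03));print("tip",m.sum(),np.median(C[m],0),edgecirc(m,.096,K,T))
m=(C[...,2]>.052)&(C[...,2]<.068)&(np.hypot(C[...,0]-.461,C[...,1]+.302)<.1)&(h[...,1]<60)&(h[...,2]>110);print("disc",m.sum(),edgecirc(big(m),.06,K,T))
v,u=np.nonzero(big((C[...,2]>.085)&(np.hypot(C[...,0]-.461,C[...,1]+.302)<.03)));a,b=int(u.mean()),int(v.mean());print(a,b)
cv2.imwrite("pics/honer2.png",cv2.resize(p[max(0,b-70):b+70,max(0,a-90):a+90,::-1],None,fx=4,fy=4,interpolation=cv2.INTER_NEAREST))
E
```

```text
line pts 32 yaw(x axis) deg 59.25
line pts 39 yaw(x axis) deg 58.64
line pts 31 yaw(x axis) deg 60.0
time: 14.55
position: [0.4615, -0.2829, 0.2904]
tool_rot: [3.141, -0.0, 1.569]
contact_force: [1.0, 0.1, 0.3]
grip_width: 0.999
grasp_force: 0.0
time: 14.72
position: [0.4627, -0.2815, 0.2903]
tool_rot: [3.141, -0.0, 1.573]
contact_force: [-0.2, 0.7, -0.2]
grip_width: 1.001
grasp_force: 0.0
line 257 [ 0.41721991 -0.30434891] [ 0.39747035 -0.30849606] [ 0.43629998 -0.30092924] [-0.99771762 -0.06752451]
tip 372 [ 0.46237097 -0.30035718  0.09376968] (array([ 0.46209482, -0.29979554]), np.float64(0.00881728171561973))
disc 16694 (array([ 0.46098254, -0.30133358]), np.float64(0.06934991230792673))
314 250
```

View pics/honer2.png

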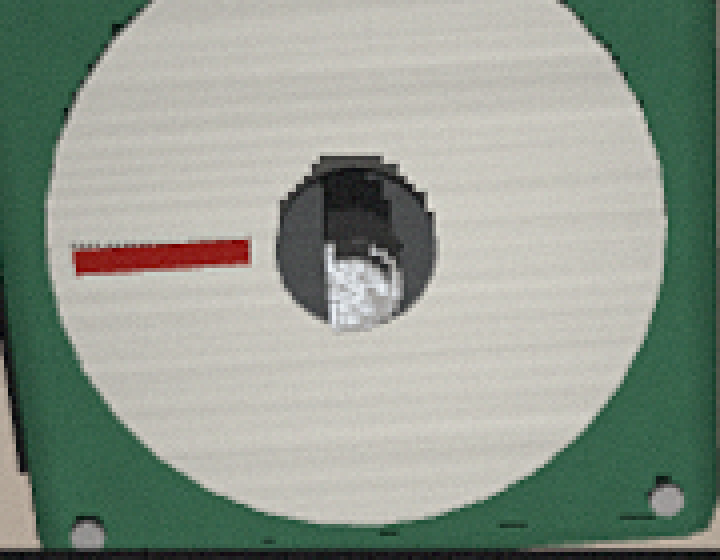

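The shaft axis, from the disc centre, is at (0.461,-0.301) with yaw 3.9°. The drum is at (0.629,-0.027) with yaw about 59.5°. I'll squeeze it lightly along x, then regrip 56° round so that it is centred both ways.

```bash
python3 -m handwheel '[{"jaw":1,"travel":[0.255,0.167,0],"delta_rot":[0,0,0]},{"jaw":1,"travel":[0.255,0.167,0],"delta_rot":[0,0,0]},{"jaw":1,"travel":[0.255,0.167,0],"delta_rot":[0,0,0]},{"jaw":1,"travel":[0.255,0.167,0],"delta_rot":[0,0,0]},{"jaw":1,"travel":[0.255,0.167,0],"delta_rot":[0,0,0]},{"jaw":1,"travel":[0.255,0.167,0],"delta_rot":[0,0,0]},{"jaw":1,"travel":[0.255,0.167,0],"delta_rot":[0,0,0]},{"jaw":1,"travel":[0.255,0.167,0],"delta_rot":[0,0,0]},{"jaw":1,"travel":[0.255,0.167,0.04],"delta_rot":[0,0,0]},{"jaw":1,"travel":[0.255,0.167,0.08],"delta_rot":[0,0,0]}]' 8
python3 -m handwheel '[{"jaw":1,"travel":[0,0,0.03],"delta_rot":[0,0,0]},{"jaw":1,"travel":[0,0,0.04],"delta_rot":[0,0,0]},{"jaw":1,"travel":[0,0,0.04],"delta_rot":[0,0,0]},{"jaw":1,"travel":[0,0,0.04],"delta_rot":[0,0,0]},{"jaw":1,"travel":[0,0,0.04],"delta_rot":[0,0,0]}]'
```

```text
time: 15.6
position: [0.6307, -0.0254, 0.2115]
tool_rot: [3.135, 0.001, 1.575]
contact_force: [0.3, 0.0, -1.3]
grip_width: 1.0
grasp_force: 0.0
time: 16.02
position: [0.6303, -0.0281, 0.1728]
tool_rot: [3.137, 0.001, 1.571]
contact_force: [0.4, -0.6, 0.2]
grip_width: 1.001
grasp_force: 0.0
```

```bash
python3 -m handwheel '[{"jaw":1,"travel":[0,0,0.03],"delta_rot":[0,0,0]},{"jaw":1,"travel":[0,0,0.06],"delta_rot":[0,0,0]},{"jaw":1,"travel":[0,0,0.078],"delta_rot":[0,0,0]},{"jaw":1,"travel":[0,0,0.084],"delta_rot":[0,0,0]},{"jaw":0.55,"travel":[0,0,0.084],"delta_rot":[0,0,0]},{"jaw":0.55,"travel":[0,0,0.084],"delta_rot":[0,0,0]},{"jaw":0.55,"travel":[0,0,0.084],"delta_rot":[0,0,0]},{"jaw":0.55,"travel":[0,0,0.084],"delta_rot":[0,0,0]},{"jaw":0.55,"travel":[0,0,0.084],"delta_rot":[0,0,0]},{"jaw":0.55,"travel":[0,0,0.084],"delta_rot":[0,0,0]}]' 8
python3 -m handwheel '[{"jaw":0.55,"travel":[0,0,0],"delta_rot":[0,0,0]},{"jaw":0.55,"travel":[0,0,0],"delta_rot":[0,0,0]},{"jaw":0.55,"travel":[0,0,0],"delta_rot":[0,0,0]}]'
```

```text
time: 16.85
position: [0.6294, -0.028, 0.0872]
tool_rot: [3.14, 0.0, 1.571]
contact_force: [0.2, -0.3, 0.0]
grip_width: 0.618
grasp_force: 0.1
time: 17.1
position: [0.6294, -0.028, 0.0872]
tool_rot: [3.14, 0.0, 1.571]
contact_force: [-1.6, -0.2, 5.7]
grip_width: 0.611
grasp_force: 8.0
```

```bash
python3 -m handwheel '[{"jaw":0.85,"travel":[0,0,0],"delta_rot":[0,0,0]},{"jaw":0.85,"travel":[0,0,0],"delta_rot":[0,0,0]},{"jaw":0.85,"travel":[0,0,0],"delta_rot":[0,0,-0.04]},{"jaw":0.85,"travel":[0,0,0],"delta_rot":[0,0,-0.1]},{"jaw":0.85,"travel":[0,0,0],"delta_rot":[0,0,-0.16]},{"jaw":0.85,"travel":[0,0,0],"delta_rot":[0,0,-0.22]},{"jaw":0.85,"travel":[0,0,0],"delta_rot":[0,0,-0.28]},{"jaw":0.85,"travel":[0,0,0],"delta_rot":[0,0,-0.34]},{"jaw":0.85,"travel":[0,0,0],"delta_rot":[0,0,-0.4]},{"jaw":0.85,"travel":[0,0,0],"delta_rot":[0,0,-0.44]}]'
python3 -m handwheel '[{"jaw":0.85,"travel":[0,0,0],"delta_rot":[0,0,-0.027]},{"jaw":0.85,"travel":[0,0,0],"delta_rot":[0,0,-0.027]},{"jaw":0.85,"travel":[0,0,0],"delta_rot":[0,0,-0.027]},{"jaw":0.55,"travel":[0,0,0],"delta_rot":[0,0,-0.027]},{"jaw":0.55,"travel":[0,0,0],"delta_rot":[0,0,-0.027]},{"jaw":0.55,"travel":[0,0,0],"delta_rot":[0,0,-0.027]},{"jaw":0.55,"travel":[0,0,0],"delta_rot":[0,0,-0.027]},{"jaw":0.55,"travel":[0,0,0],"delta_rot":[0,0,-0.027]},{"jaw":0.55,"travel":[0,0,0],"delta_rot":[0,0,-0.027]},{"jaw":0.55,"travel":[0,0,0],"delta_rot":[0,0,-0.027]}]' 20
python3 -m handwheel '[{"jaw":0.55,"travel":[0,0,0],"delta_rot":[0,0,0]},{"jaw":0.55,"travel":[0,0,0],"delta_rot":[0,0,0]}]'
```

```text
time: 17.93
position: [0.6288, -0.0279, 0.0858]
tool_rot: [-3.141, -0.001, 2.499]
contact_force: [-0.3, 0.1, 0.9]
grip_width: 0.848
grasp_force: 0.0
time: 18.77
position: [0.629, -0.0279, 0.0862]
tool_rot: [3.141, 0.0, 2.549]
contact_force: [-0.1, 0.8, -0.1]
grip_width: 0.613
grasp_force: 20.0
time: 18.93
position: [0.629, -0.0279, 0.0862]
tool_rot: [3.141, 0.0, 2.549]
contact_force: [0.8, 0.5, 0.1]
grip_width: 0.613
grasp_force: 20.0
```

```bash
python3 -m handwheel '[{"jaw":0.5,"travel":[0,0,-0.02],"delta_rot":[0,0,0]},{"jaw":0.5,"travel":[0,0,-0.05],"delta_rot":[0,0,0.02]},{"jaw":0.5,"travel":[0,0,-0.08],"delta_rot":[0,0,0.08]},{"jaw":0.5,"travel":[0,0,-0.11],"delta_rot":[0,0,0.14]},{"jaw":0.5,"travel":[0,0,-0.13],"delta_rot":[0,0,0.2]},{"jaw":0.5,"travel":[0,0,-0.13],"delta_rot":[0,0,0.26]},{"jaw":0.5,"travel":[0,0,-0.13],"delta_rot":[0,0,0.32]},{"jaw":0.5,"travel":[0,0,-0.13],"delta_rot":[0,0,0.38]},{"jaw":0.5,"travel":[0,0,-0.13],"delta_rot":[0,0,0.43]},{"jaw":0.5,"travel":[0,0,-0.13],"delta_rot":[0,0,0.463]}]'
python3 -m handwheel '[{"jaw":0.5,"travel":[0,0,0],"delta_rot":[0,0,0]},{"jaw":0.5,"travel":[0,0,0],"delta_rot":[0,0,0]},{"jaw":0.5,"travel":[0,0,0],"delta_rot":[0,0,0]}]'
```

```text
time: 19.77
position: [0.6287, -0.028, 0.2159]
tool_rot: [-3.141, -0.0, 1.574]
contact_force: [-0.1, -0.1, -1.3]
grip_width: 0.612
grasp_force: 20.0
time: 20.02
position: [0.6289, -0.028, 0.216]
tool_rot: [-3.141, -0.0, 1.581]
contact_force: [-0.6, -1.2, -1.6]
grip_width: 0.613
grasp_force: 20.0
```

```bash
python3 -m handwheel '[{"jaw":0.5,"travel":[-0.02,-0.0125,0],"delta_rot":[0,0,0]},{"jaw":0.5,"travel":[-0.05,-0.031,0],"delta_rot":[0,0,0]},{"jaw":0.5,"travel":[-0.08,-0.05,0],"delta_rot":[0,0,0]},{"jaw":0.5,"travel":[-0.11,-0.069,0],"delta_rot":[0,0,0]},{"jaw":0.5,"travel":[-0.14,-0.088,0],"delta_rot":[0,0,0]},{"jaw":0.5,"travel":[-0.17,-0.107,0],"delta_rot":[0,0,0]},{"jaw":0.5,"travel":[-0.2,-0.126,0],"delta_rot":[0,0,0]},{"jaw":0.5,"travel":[-0.23,-0.1445,0],"delta_rot":[0,0,0]},{"jaw":0.5,"travel":[-0.26,-0.163,0],"delta_rot":[0,0,0]},{"jaw":0.5,"travel":[-0.272,-0.171,0],"delta_rot":[0,0,0]}]'
python3 -m handwheel '[{"jaw":0.5,"travel":[0,0,0],"delta_rot":[0,0,0]},{"jaw":0.5,"travel":[0,0,0],"delta_rot":[0,0,0]},{"jaw":0.5,"travel":[0,0,0],"delta_rot":[0,0,0]},{"jaw":0.5,"travel":[0,0,0],"delta_rot":[0,0,0]}]'
python3 - <<'E'
from h import *
print(arm.sense()["position"])
ims=[]
for n in("scene","side","wrist"):
    p,d,K,T=grab(n);np.savez(n+"3.npz",p=p,d=d,K=K,T=T);C=cloud(d,K,T);h=hsv(p)
    for z in (.185,):
        m=(np.abs(C[...,2]-z)<.006)&(np.hypot(C[...,0]-.461,C[...,1]+.302)<.03);print(n,m.sum(),edgecirc(big(m),z,K,T) if m.sum()>30 else 0)
        drumangle(p,d,K,T,z,np.array([.461,-.302])) if n!="wrist" else 0
a=load("scene3.npz")[0][120:220,115:235];b=load("side3.npz")[0][230:430,320:500]
f=lambda i:cv2.resize(i,(390,int(390*i.shape[0]/i.shape[1])),interpolation=cv2.INTER_CUBIC)
a,b=f(a),f(b);H=max(len(a),len(b));a,b=[cv2.copyMakeBorder(i,0,H-len(i),0,0,cv2.BORDER_CONSTANT) for i in(a,b)]
cv2.imwrite("pics/over3.png",np.hstack([a,b])[...,::-1])
E
```

```text
time: 20.85
position: [0.4581, -0.3048, 0.2164]
tool_rot: [-3.141, 0.002, 1.578]
contact_force: [0.8, -0.5, -2.5]
grip_width: 0.612
grasp_force: 20.0
time: 21.18
position: [0.4609, -0.3004, 0.2162]
tool_rot: [3.141, -0.0, 1.581]
contact_force: [0.7, 0.0, -1.5]
grip_width: 0.613
grasp_force: 20.0
[ 0.46089174 -0.3003924   0.21623788]
scene 140 (array([ 0.46263758, -0.29252868]), np.float64(0.02165108844512495))
line pts 0 yaw(x axis) deg nan
side 209 (array([ 0.46080428, -0.31531269]), np.float64(0.015595341441695939))
line pts 11 yaw(x axis) deg -153.27
wrist 9810 (array([ 0.46098615, -0.2892947 ]), np.float64(0.019578604408358118))h.py:29: RuntimeWarning: Mean of empty slice.
  m=(r>.0215)&(r<.0272)&(h[...,1]<90)&(h[...,2]>120);m=big(m);q=C[m].mean(0)
  ret = um.true_divide(
```

View pics/over3.png

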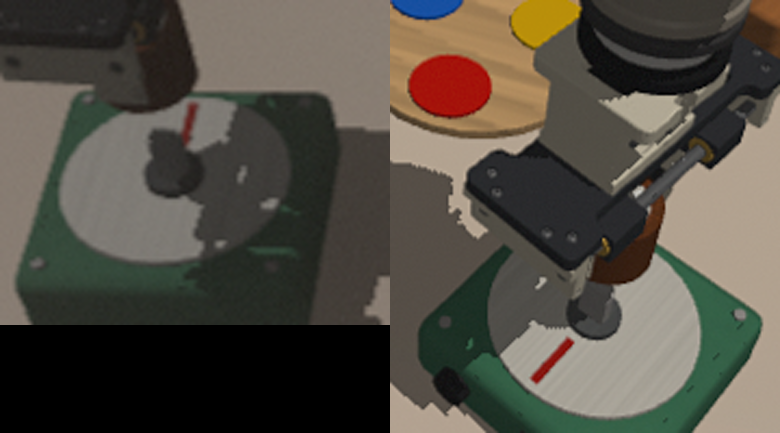

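The drum hangs above the shaft at about (600,290) in the right half, with the shaft tip just below it. I'll shift 1.5 mm in -y and lower in stages, watching the force.

```bash
python3 -m handwheel '[{"jaw":0.5,"travel":[-0.0015,0,0.015],"delta_rot":[0,0,0]},{"jaw":0.5,"travel":[-0.0015,0,0.03],"delta_rot":[0,0,0]},{"jaw":0.5,"travel":[-0.0015,0,0.038],"delta_rot":[0,0,0]},{"jaw":0.5,"travel":[-0.0015,0,0.042],"delta_rot":[0,0,0]},{"jaw":0.5,"travel":[-0.0015,0,0.042],"delta_rot":[0,0,0]},{"jaw":0.5,"travel":[-0.0015,0,0.042],"delta_rot":[0,0,0]}]'
python3 -m handwheel '[{"jaw":0.5,"travel":[0,0,0.002],"delta_rot":[0,0,0]},{"jaw":0.5,"travel":[0,0,0.004],"delta_rot":[0,0,0]},{"jaw":0.5,"travel":[0,0,0.006],"delta_rot":[0,0,0]},{"jaw":0.5,"travel":[0,0,0.006],"delta_rot":[0,0,0]}]'
```

```text
time: 21.83
position: [0.4606, -0.3029, 0.1746]
tool_rot: [3.141, 0.0, 1.58]
contact_force: [0.1, -0.2, -1.9]
grip_width: 0.613
grasp_force: 20.0
time: 22.17
position: [0.4602, -0.3028, 0.1681]
tool_rot: [-3.141, -0.0, 1.579]
contact_force: [-0.9, 0.6, -1.2]
grip_width: 0.612
grasp_force: 20.0
```

```bash
python3 -m handwheel '[{"jaw":0.5,"travel":[0.0005,0.0005,0.002],"delta_rot":[0,0,0]},{"jaw":0.5,"travel":[0.0005,0.0005,0.004],"delta_rot":[0,0,0]},{"jaw":0.5,"travel":[0.0005,0.0005,0.006],"delta_rot":[0,0,0]},{"jaw":0.5,"travel":[0.0005,0.0005,0.006],"delta_rot":[0,0,0]}]'
```

```text
time: 22.5
position: [0.4607, -0.3022, 0.1617]
tool_rot: [-3.141, -0.001, 1.579]
contact_force: [-1.2, 0.0, -1.7]
grip_width: 0.61
grasp_force: 20.0
```

```bash
python3 -m handwheel '[{"jaw":0.5,"travel":[0,0,0.002],"delta_rot":[0,0,0]},{"jaw":0.5,"travel":[0,0,0.004],"delta_rot":[0,0,0]},{"jaw":0.5,"travel":[0,0,0.007],"delta_rot":[0,0,0]},{"jaw":0.5,"travel":[0,0,0.01],"delta_rot":[0,0,0]},{"jaw":0.5,"travel":[0,0,0.013],"delta_rot":[0,0,0]},{"jaw":0.5,"travel":[0,0,0.015],"delta_rot":[0,0,0]},{"jaw":0.5,"travel":[0,0,0.017],"delta_rot":[0,0,0]},{"jaw":0.5,"travel":[0,0,0.017],"delta_rot":[0,0,0]}]'
python3 -m handwheel '[{"jaw":0.5,"travel":[0,0,0.001],"delta_rot":[0,0,0]},{"jaw":0.5,"travel":[0,0,0.002],"delta_rot":[0,0,0]},{"jaw":0.5,"travel":[0,0,0.002],"delta_rot":[0,0,0]},{"jaw":0.5,"travel":[0,0,0.002],"delta_rot":[0,0,0]}]'
```

```text
time: 23.17
position: [0.4606, -0.3023, 0.1447]
tool_rot: [-3.141, -0.001, 1.579]
contact_force: [-0.9, 0.0, -2.6]
grip_width: 0.614
grasp_force: 20.0
time: 23.5
position: [0.4608, -0.3024, 0.1433]
tool_rot: [3.141, 0.0, 1.579]
contact_force: [-0.0, -0.4, -1.8]
grip_width: 0.613
grasp_force: 20.0
```

```bash
python3 -m handwheel '[{"jaw":0.5,"travel":[0,0,0.001],"delta_rot":[0,0,0]},{"jaw":0.5,"travel":[0,0,0.001],"delta_rot":[0,0,0]},{"jaw":1,"travel":[0,0,0.001],"delta_rot":[0,0,0]},{"jaw":1,"travel":[0,0,0.001],"delta_rot":[0,0,0]},{"jaw":1,"travel":[0,0,0.001],"delta_rot":[0,0,0]},{"jaw":1,"travel":[0,0,0.001],"delta_rot":[0,0,0]},{"jaw":1,"travel":[0,0,0.001],"delta_rot":[0,0,0]},{"jaw":1,"travel":[0,0,-0.03],"delta_rot":[0,0,0]},{"jaw":1,"travel":[0,0,-0.07],"delta_rot":[0,0,0]},{"jaw":1,"travel":[0,0,-0.11],"delta_rot":[0,0,0]}]'
python3 -m handwheel '[{"jaw":1,"travel":[0.04,0,-0.03],"delta_rot":[0,0,0]},{"jaw":1,"travel":[0.04,0,-0.03],"delta_rot":[0,0,0]},{"jaw":1,"travel":[0.04,0,-0.03],"delta_rot":[0,0,0]},{"jaw":1,"travel":[0.04,0,-0.03],"delta_rot":[0,0,0]}]'
python3 - <<'E'
from h import *
ims=[]
for n in("side","wrist"):
    p,d,K,T=grab(n);np.savez(n+"4.npz",p=p,d=d,K=K,T=T);C=cloud(d,K,T);h=hsv(p)
    m=(C[...,2]>.1)&(C[...,2]<.125)&(np.hypot(C[...,0]-.461,C[...,1]+.302)<.04);m=big(m)
    print(n,m.sum(),"ztop",np.median(C[m][:,2]),edgecirc(m,.111,K,T));c,_=edgecirc(m,.111,K,T);drumangle(p,d,K,T,.111,c)
    v,u=np.nonzero(m);a,b=int(u.mean()),int(v.mean());ims.append(cv2.resize(p[max(b-70,0):b+70,max(a-70,0):a+70],(400,400)))
cv2.imwrite("pics/mount.png",np.hstack(ims)[...,::-1])
E
```

```text
time: 24.33
position: [0.4603, -0.302, 0.2538]
tool_rot: [-3.14, -0.002, 1.579]
contact_force: [0.9, -1.3, 0.2]
grip_width: 0.997
grasp_force: 0.0
time: 24.67
position: [0.4603, -0.2622, 0.2827]
tool_rot: [-3.141, 0.0, 1.58]
contact_force: [-0.7, 0.4, -0.4]
grip_width: 1.001
grasp_force: 0.0
side 1261 ztop 0.11152983886811141 (array([ 0.45767171, -0.30332837]), np.float64(0.029912408676445595))
line pts 25 yaw(x axis) deg -152.47
wrist 3656 ztop 0.10956750919480515 (array([ 0.46074191, -0.29949611]), np.float64(0.02820842102394898))
line pts 54 yaw(x axis) deg 7.9
```

View pics/mount.png

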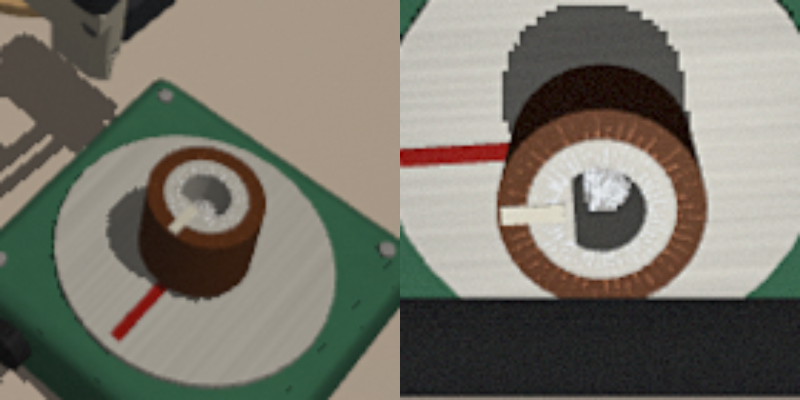

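The pictures show the drum fully down, with its top at about 0.111 m and its white line on the switch side over the red line. The shaft tip is visible in the bore. Next I'll put the yellow jar back.

```bash
python3 -m handwheel '[{"jaw":1,"travel":[0.04,0.0025,0],"delta_rot":[0,0,0.0043]},{"jaw":1,"travel":[0.08,0.005,0],"delta_rot":[0,0,0.0043]},{"jaw":1,"travel":[0.12,0.0075,0],"delta_rot":[0,0,0.0043]},{"jaw":1,"travel":[0.16,0.01,0],"delta_rot":[0,0,0.0043]},{"jaw":1,"travel":[0.2,0.0125,0],"delta_rot":[0,0,0.0043]},{"jaw":1,"travel":[0.24,0.015,0],"delta_rot":[0,0,0.0043]},{"jaw":1,"travel":[0.28,0.0175,0],"delta_rot":[0,0,0.0043]},{"jaw":1,"travel":[0.32,0.02,0],"delta_rot":[0,0,0.0043]},{"jaw":1,"travel":[0.36,0.0225,0],"delta_rot":[0,0,0.0043]},{"jaw":1,"travel":[0.4,0.025,0],"delta_rot":[0,0,0.0043]}]' 25
python3 -m handwheel '[{"jaw":1,"travel":[0.04,0.0025,0.02],"delta_rot":[0,0,0]},{"jaw":1,"travel":[0.08,0.005,0.04],"delta_rot":[0,0,0]},{"jaw":1,"travel":[0.094,0.006,0.07],"delta_rot":[0,0,0]},{"jaw":1,"travel":[0.094,0.006,0.08],"delta_rot":[0,0,0]},{"jaw":1,"travel":[0.094,0.006,0.08],"delta_rot":[0,0,0]},{"jaw":1,"travel":[0.094,0.006,0.08],"delta_rot":[0,0,0]},{"jaw":1,"travel":[0.094,0.006,0.08],"delta_rot":[0,0,0]},{"jaw":1,"travel":[0.094,0.006,0.08],"delta_rot":[0,0,0]}]'
python3 - <<'E'
from cell import arm
s=arm.sense();print(s["position"],s["tool_rot"])
E
```

```text
time: 25.6
position: [0.482, 0.1391, 0.2816]
tool_rot: [-3.139, 0.001, 1.569]
contact_force: [1.7, -0.4, -0.5]
grip_width: 1.001
grasp_force: 0.0
time: 26.27
position: [0.4892, 0.2307, 0.2045]
tool_rot: [3.139, -0.001, 1.568]
contact_force: [-0.1, 0.1, 0.3]
grip_width: 1.001
grasp_force: 0.0
[0.48917619 0.23074585 0.20453689] [ 3.13922339e+00 -5.18411318e-04  1.56829310e+00]
```

```bash
python3 -m handwheel '[{"jaw":1,"travel":[0.001,-0.003,0],"delta_rot":[0,0,0]},{"jaw":1,"travel":[0.001,-0.003,0.03],"delta_rot":[0,0,0]},{"jaw":1,"travel":[0.001,-0.003,0.06],"delta_rot":[0,0,0]},{"jaw":1,"travel":[0.001,-0.003,0.075],"delta_rot":[0,0,0]},{"jaw":1,"travel":[0.001,-0.003,0.079],"delta_rot":[0,0,0]},{"jaw":1,"travel":[0.001,-0.003,0.079],"delta_rot":[0,0,0]},{"jaw":1,"travel":[0.001,-0.003,0.079],"delta_rot":[0,0,0]}]'
python3 -m handwheel '[{"jaw":0,"travel":[0,0,0],"delta_rot":[0,0,0]},{"jaw":0,"travel":[0,0,0],"delta_rot":[0,0,0]},{"jaw":0,"travel":[0,0,0],"delta_rot":[0,0,0]},{"jaw":0,"travel":[0,0,0],"delta_rot":[0,0,0]},{"jaw":0,"travel":[0,0,0],"delta_rot":[0,0,0]},{"jaw":0,"travel":[0,0,0],"delta_rot":[0,0,0]},{"jaw":0,"travel":[0,0,0],"delta_rot":[0,0,0]},{"jaw":0,"travel":[0,0,0],"delta_rot":[0,0,0]}]'
```

```text
time: 26.85
position: [0.4859, 0.2328, 0.1255]
tool_rot: [3.139, -0.001, 1.57]
contact_force: [-0.2, -0.5, -0.5]
grip_width: 0.999
grasp_force: 0.0
time: 27.52
position: [0.4854, 0.2328, 0.1243]
tool_rot: [3.141, -0.0, 1.57]
contact_force: [0.4, -0.0, -0.3]
grip_width: 0.565
grasp_force: 25.0
```

```bash
python3 -m handwheel '[{"jaw":0,"travel":[0,0,-0.02],"delta_rot":[0,0,0]},{"jaw":0,"travel":[0,0,-0.055],"delta_rot":[0,0,0]},{"jaw":0,"travel":[-0.01,0.007,-0.075],"delta_rot":[0,0,0]},{"jaw":0,"travel":[-0.03,0.02,-0.08],"delta_rot":[0,0,0]},{"jaw":0,"travel":[-0.06,0.04,-0.08],"delta_rot":[0,0,0]},{"jaw":0,"travel":[-0.09,0.06,-0.08],"delta_rot":[0,0,0]},{"jaw":0,"travel":[-0.12,0.08,-0.08],"delta_rot":[0,0,0]},{"jaw":0,"travel":[-0.15,0.101,-0.08],"delta_rot":[0,0,0]},{"jaw":0,"travel":[-0.18,0.121,-0.08],"delta_rot":[0,0,0]},{"jaw":0,"travel":[-0.21,0.142,-0.08],"delta_rot":[0,0,0]}]'
python3 -m handwheel '[{"jaw":0,"travel":[-0.03,0.02,0],"delta_rot":[0,0,0]},{"jaw":0,"travel":[-0.06,0.04,0],"delta_rot":[0,0,0]},{"jaw":0,"travel":[-0.08,0.055,0],"delta_rot":[0,0,0]},{"jaw":0,"travel":[-0.0885,0.06,0.01],"delta_rot":[0,0,0]},{"jaw":0,"travel":[-0.0885,0.06,0.03],"delta_rot":[0,0,0]},{"jaw":0,"travel":[-0.0885,0.06,0.05],"delta_rot":[0,0,0]},{"jaw":0,"travel":[-0.0885,0.06,0.06],"delta_rot":[0,0,0]},{"jaw":0,"travel":[-0.0885,0.06,0.06],"delta_rot":[0,0,0]},{"jaw":0,"travel":[-0.0885,0.06,0.06],"delta_rot":[0,0,0]},{"jaw":0,"travel":[-0.0885,0.06,0.06],"delta_rot":[0,0,0]}]'
```

```text
time: 28.35
position: [0.6273, 0.0211, 0.2035]
tool_rot: [-3.14, -0.0, 1.57]
contact_force: [0.6, 0.4, -3.0]
grip_width: 0.558
grasp_force: 25.0
time: 29.18
position: [0.6875, -0.0654, 0.1454]
tool_rot: [3.14, 0.0, 1.571]
contact_force: [-0.6, -0.1, -2.1]
grip_width: 0.56
grasp_force: 25.0
```

```bash
python3 -m handwheel '[{"jaw":0,"travel":[0,0,0.005],"delta_rot":[0,0,0]},{"jaw":0,"travel":[0,0,0.008],"delta_rot":[0,0,0]},{"jaw":0,"travel":[0,0,0.01],"delta_rot":[0,0,0]},{"jaw":0,"travel":[0,0,0.01],"delta_rot":[0,0,0]},{"jaw":0,"travel":[0,0,0.01],"delta_rot":[0,0,0]}]'
python3 -m handwheel '[{"jaw":1,"travel":[0,0,0],"delta_rot":[0,0,0]},{"jaw":1,"travel":[0,0,0],"delta_rot":[0,0,0]},{"jaw":1,"travel":[0,0,0],"delta_rot":[0,0,0]},{"jaw":1,"travel":[0,0,0],"delta_rot":[0,0,0]},{"jaw":1,"travel":[0,0,0],"delta_rot":[0,0,0]},{"jaw":1,"travel":[0,0,0],"delta_rot":[0,0,0]},{"jaw":1,"travel":[0,0,-0.03],"delta_rot":[0,0,0]},{"jaw":1,"travel":[0,0,-0.07],"delta_rot":[0,0,0]},{"jaw":1,"travel":[0.02,-0.007,-0.08],"delta_rot":[0,0,0]},{"jaw":1,"travel":[0.06,-0.021,-0.08],"delta_rot":[0,0,0]}]'
python3 -m handwheel '[{"jaw":1,"travel":[0.04,-0.014,0],"delta_rot":[0,0,0]},{"jaw":1,"travel":[0.08,-0.028,0],"delta_rot":[0,0,0]},{"jaw":1,"travel":[0.12,-0.042,0],"delta_rot":[0,0,0]},{"jaw":1,"travel":[0.16,-0.056,0],"delta_rot":[0,0,0]},{"jaw":1,"travel":[0.2,-0.07,0],"delta_rot":[0,0,0]},{"jaw":1,"travel":[0.24,-0.084,0],"delta_rot":[0,0,0]},{"jaw":1,"travel":[0.28,-0.098,0],"delta_rot":[0,0,0]},{"jaw":1,"travel":[0.303,-0.106,0],"delta_rot":[0,0,0]},{"jaw":1,"travel":[0.303,-0.106,0.01],"delta_rot":[0,0,0]},{"jaw":1,"travel":[0.303,-0.106,0.01],"delta_rot":[0,0,0]}]'
python3 -m handwheel '[{"jaw":1,"travel":[0,0,0],"delta_rot":[0,0,0]},{"jaw":1,"travel":[0,0,0],"delta_rot":[0,0,0]},{"jaw":1,"travel":[0,0,0],"delta_rot":[0,0,0]}]'
```

```text
time: 29.6
position: [0.6873, -0.0658, 0.1352]
tool_rot: [3.14, 0.0, 1.57]
contact_force: [-0.4, 0.7, 3.6]
grip_width: 0.562
grasp_force: 25.0
time: 30.43
position: [0.6688, -0.0102, 0.2187]
tool_rot: [3.132, 0.003, 1.565]
contact_force: [0.8, 0.8, 0.8]
grip_width: 0.997
grasp_force: 0.0
time: 31.27
position: [0.5591, 0.2979, 0.2026]
tool_rot: [-3.14, 0.001, 1.574]
contact_force: [-0.6, -1.1, -0.6]
grip_width: 1.003
grasp_force: 0.0
time: 31.52
position: [0.5613, 0.2952, 0.2045]
tool_rot: [3.141, 0.0, 1.568]
contact_force: [0.4, -0.3, -0.2]
grip_width: 0.998
grasp_force: 0.0
```

```bash
python3 -m handwheel '[{"jaw":1,"travel":[0,0,0.03],"delta_rot":[0,0,0]},{"jaw":1,"travel":[0,0,0.06],"delta_rot":[0,0,0]},{"jaw":1,"travel":[0,0,0.075],"delta_rot":[0,0,0]},{"jaw":1,"travel":[0,0,0.079],"delta_rot":[0,0,0]},{"jaw":1,"travel":[0,0,0.079],"delta_rot":[0,0,0]},{"jaw":1,"travel":[0,0,0.079],"delta_rot":[0,0,0]}]'
python3 -m handwheel '[{"jaw":0,"travel":[0,0,0],"delta_rot":[0,0,0]},{"jaw":0,"travel":[0,0,0],"delta_rot":[0,0,0]},{"jaw":0,"travel":[0,0,0],"delta_rot":[0,0,0]},{"jaw":0,"travel":[0,0,0],"delta_rot":[0,0,0]},{"jaw":0,"travel":[0,0,0],"delta_rot":[0,0,0]},{"jaw":0,"travel":[0,0,0],"delta_rot":[0,0,0]},{"jaw":0,"travel":[0,0,0],"delta_rot":[0,0,0]},{"jaw":0,"travel":[0,0,0],"delta_rot":[0,0,0]}]'
```

```text
time: 32.02
position: [0.5615, 0.2962, 0.1264]
tool_rot: [3.14, -0.001, 1.569]
contact_force: [-0.4, 0.0, 0.3]
grip_width: 1.002
grasp_force: 0.0
time: 32.68
position: [0.5605, 0.2966, 0.1253]
tool_rot: [3.141, -0.0, 1.57]
contact_force: [-0.4, 0.1, 0.9]
grip_width: 0.563
grasp_force: 25.0
```

```bash
python3 -m handwheel '[{"jaw":0,"travel":[0,0,-0.02],"delta_rot":[0,0,0]},{"jaw":0,"travel":[0,0,-0.05],"delta_rot":[0,0,0]},{"jaw":0,"travel":[-0.02,0,-0.06],"delta_rot":[0,0,0]},{"jaw":0,"travel":[-0.05,0.001,-0.06],"delta_rot":[0,0,0]},{"jaw":0,"travel":[-0.085,0.002,-0.06],"delta_rot":[0,0,0]},{"jaw":0,"travel":[-0.12,0.003,-0.06],"delta_rot":[0,0,0]},{"jaw":0,"travel":[-0.155,0.003,-0.06],"delta_rot":[0,0,0]},{"jaw":0,"travel":[-0.19,0.004,-0.06],"delta_rot":[0,0,0]},{"jaw":0,"travel":[-0.225,0.004,-0.06],"delta_rot":[0,0,0]},{"jaw":0,"travel":[-0.26,0.005,-0.06],"delta_rot":[0,0,0]}]'
python3 -m handwheel '[{"jaw":0,"travel":[-0.035,0.001,0],"delta_rot":[0,0,0]},{"jaw":0,"travel":[-0.065,0.001,0],"delta_rot":[0,0,0]},{"jaw":0,"travel":[-0.085,0.0015,0],"delta_rot":[0,0,0]},{"jaw":0,"travel":[-0.0955,0.0015,0],"delta_rot":[0,0,0]},{"jaw":0,"travel":[-0.0955,0.0015,0.02],"delta_rot":[0,0,0]},{"jaw":0,"travel":[-0.0955,0.0015,0.035],"delta_rot":[0,0,0]},{"jaw":0,"travel":[-0.0955,0.0015,0.042],"delta_rot":[0,0,0]},{"jaw":0,"travel":[-0.0955,0.0015,0.042],"delta_rot":[0,0,0]},{"jaw":0,"travel":[-0.0955,0.0015,0.042],"delta_rot":[0,0,0]},{"jaw":0,"travel":[-0.0955,0.0015,0.042],"delta_rot":[0,0,0]}]'
```

```text
time: 33.52
position: [0.5647, 0.035, 0.1849]
tool_rot: [-3.141, -0.0, 1.57]
contact_force: [0.5, -0.7, -1.9]
grip_width: 0.57
grasp_force: 25.0
time: 34.35
position: [0.5673, -0.0585, 0.144]
tool_rot: [3.14, 0.0, 1.571]
contact_force: [0.4, 0.3, -2.2]
grip_width: 0.561
grasp_force: 25.0
```

```bash
python3 -m handwheel '[{"jaw":0,"travel":[0,0,0.004],"delta_rot":[0,0,0]},{"jaw":0,"travel":[0,0,0.007],"delta_rot":[0,0,0]},{"jaw":0,"travel":[0,0,0.008],"delta_rot":[0,0,0]},{"jaw":0,"travel":[0,0,0.008],"delta_rot":[0,0,0]},{"jaw":0,"travel":[0,0,0.008],"delta_rot":[0,0,0]}]'
python3 -m handwheel '[{"jaw":1,"travel":[0,0,0],"delta_rot":[0,0,0]},{"jaw":1,"travel":[0,0,0],"delta_rot":[0,0,0]},{"jaw":1,"travel":[0,0,0],"delta_rot":[0,0,0]},{"jaw":1,"travel":[0,0,0],"delta_rot":[0,0,0]},{"jaw":1,"travel":[0,0,0],"delta_rot":[0,0,0]},{"jaw":1,"travel":[0,0,0],"delta_rot":[0,0,0]},{"jaw":1,"travel":[0,0,-0.03],"delta_rot":[0,0,0]},{"jaw":1,"travel":[0,0,-0.07],"delta_rot":[0,0,0]},{"jaw":1,"travel":[0.02,-0.004,-0.08],"delta_rot":[0,0,0]},{"jaw":1,"travel":[0.06,-0.012,-0.08],"delta_rot":[0,0,0]}]'
python3 -m handwheel '[{"jaw":1,"travel":[0.04,-0.008,0],"delta_rot":[0,0,0]},{"jaw":1,"travel":[0.08,-0.016,0],"delta_rot":[0,0,0]},{"jaw":1,"travel":[0.12,-0.024,0],"delta_rot":[0,0,0]},{"jaw":1,"travel":[0.16,-0.032,0],"delta_rot":[0,0,0]},{"jaw":1,"travel":[0.2,-0.04,0],"delta_rot":[0,0,0]},{"jaw":1,"travel":[0.24,-0.048,0],"delta_rot":[0,0,0]},{"jaw":1,"travel":[0.28,-0.056,0],"delta_rot":[0,0,0]},{"jaw":1,"travel":[0.32,-0.063,0],"delta_rot":[0,0,0]},{"jaw":1,"travel":[0.345,-0.067,0.01],"delta_rot":[0,0,0]},{"jaw":1,"travel":[0.36,-0.069,0.01],"delta_rot":[0,0,0]}]'
python3 -m handwheel '[{"jaw":1,"travel":[0,0,0],"delta_rot":[0,0,0]},{"jaw":1,"travel":[0,0,0],"delta_rot":[0,0,0]},{"jaw":1,"travel":[0,0,0],"delta_rot":[0,0,0]},{"jaw":1,"travel":[0,0,0],"delta_rot":[0,0,0]}]'
```

```text
time: 34.77
position: [0.5672, -0.0588, 0.1363]
tool_rot: [3.14, 0.0, 1.57]
contact_force: [-0.8, 1.1, 5.2]
grip_width: 0.565
grasp_force: 25.0
time: 35.6
position: [0.5573, -0.0017, 0.219]
tool_rot: [3.133, 0.002, 1.566]
contact_force: [0.5, 0.5, -0.4]
grip_width: 1.0
grasp_force: 0.0
time: 36.43
position: [0.4842, 0.3638, 0.2037]
tool_rot: [-3.14, 0.001, 1.573]
contact_force: [-0.8, -0.4, -1.1]
grip_width: 1.0
grasp_force: 0.0
time: 36.77
position: [0.4867, 0.3596, 0.2056]
tool_rot: [3.141, 0.0, 1.568]
contact_force: [-0.5, 0.4, 0.4]
grip_width: 1.0
grasp_force: 0.0
```

Next, down onto the blue jar.

```bash
python3 -m handwheel '[{"jaw":1,"travel":[0.0005,0,0.03],"delta_rot":[0,0,0]},{"jaw":1,"travel":[0.0005,0,0.06],"delta_rot":[0,0,0]},{"jaw":1,"travel":[0.0005,0,0.077],"delta_rot":[0,0,0]},{"jaw":1,"travel":[0.0005,0,0.081],"delta_rot":[0,0,0]},{"jaw":1,"travel":[0.0005,0,0.081],"delta_rot":[0,0,0]},{"jaw":1,"travel":[0.0005,0,0.081],"delta_rot":[0,0,0]}]'
python3 -m handwheel '[{"jaw":0,"travel":[0,0,0],"delta_rot":[0,0,0]},{"jaw":0,"travel":[0,0,0],"delta_rot":[0,0,0]},{"jaw":0,"travel":[0,0,0],"delta_rot":[0,0,0]},{"jaw":0,"travel":[0,0,0],"delta_rot":[0,0,0]},{"jaw":0,"travel":[0,0,0],"delta_rot":[0,0,0]},{"jaw":0,"travel":[0,0,0],"delta_rot":[0,0,0]},{"jaw":0,"travel":[0,0,0],"delta_rot":[0,0,0]},{"jaw":0,"travel":[0,0,0],"delta_rot":[0,0,0]}]'
```

```text
time: 37.27
position: [0.487, 0.3612, 0.1254]
tool_rot: [3.14, -0.001, 1.569]
contact_force: [0.7, 0.3, 0.7]
grip_width: 0.997
grasp_force: 0.0
time: 37.93
position: [0.4862, 0.3617, 0.1243]
tool_rot: [3.141, -0.0, 1.57]
contact_force: [0.6, -0.7, 0.5]
grip_width: 0.56
grasp_force: 25.0
```

```bash
python3 -m handwheel '[{"jaw":0,"travel":[0,0,-0.02],"delta_rot":[0,0,0]},{"jaw":0,"travel":[0,0,-0.05],"delta_rot":[0,0,0]},{"jaw":0,"travel":[-0.02,0.009,-0.06],"delta_rot":[0,0,0]},{"jaw":0,"travel":[-0.05,0.023,-0.06],"delta_rot":[0,0,0]},{"jaw":0,"travel":[-0.08,0.037,-0.06],"delta_rot":[0,0,0]},{"jaw":0,"travel":[-0.11,0.051,-0.06],"delta_rot":[0,0,0]},{"jaw":0,"travel":[-0.14,0.065,-0.06],"delta_rot":[0,0,0]},{"jaw":0,"travel":[-0.17,0.079,-0.06],"delta_rot":[0,0,0]},{"jaw":0,"travel":[-0.2,0.093,-0.06],"delta_rot":[0,0,0]},{"jaw":0,"travel":[-0.23,0.107,-0.06],"delta_rot":[0,0,0]}]'
python3 -m handwheel '[{"jaw":0,"travel":[-0.03,0.014,0],"delta_rot":[0,0,0]},{"jaw":0,"travel":[-0.06,0.028,0],"delta_rot":[0,0,0]},{"jaw":0,"travel":[-0.08,0.037,0],"delta_rot":[0,0,0]},{"jaw":0,"travel":[-0.089,0.041,0],"delta_rot":[0,0,0]},{"jaw":0,"travel":[-0.089,0.041,0.02],"delta_rot":[0,0,0]},{"jaw":0,"travel":[-0.089,0.041,0.035],"delta_rot":[0,0,0]},{"jaw":0,"travel":[-0.089,0.041,0.042],"delta_rot":[0,0,0]},{"jaw":0,"travel":[-0.089,0.041,0.042],"delta_rot":[0,0,0]},{"jaw":0,"travel":[-0.089,0.041,0.042],"delta_rot":[0,0,0]},{"jaw":0,"travel":[-0.089,0.041,0.042],"delta_rot":[0,0,0]}]'
```

```text
time: 38.77
position: [0.5929, 0.13, 0.1837]
tool_rot: [-3.14, 0.0, 1.57]
contact_force: [-0.0, 0.7, -2.1]
grip_width: 0.563
grasp_force: 25.0
time: 39.6
position: [0.6342, 0.0431, 0.1432]
tool_rot: [3.14, 0.0, 1.571]
contact_force: [-0.9, 0.5, -2.3]
grip_width: 0.56
grasp_force: 25.0
```

Lower it, release, then retreat up and away for a checking view.

```bash
python3 -m handwheel '[{"jaw":0,"travel":[0,0,0.004],"delta_rot":[0,0,0]},{"jaw":0,"travel":[0,0,0.007],"delta_rot":[0,0,0]},{"jaw":0,"travel":[0,0,0.008],"delta_rot":[0,0,0]},{"jaw":0,"travel":[0,0,0.008],"delta_rot":[0,0,0]},{"jaw":0,"travel":[0,0,0.008],"delta_rot":[0,0,0]}]'
python3 -m handwheel '[{"jaw":1,"travel":[0,0,0],"delta_rot":[0,0,0]},{"jaw":1,"travel":[0,0,0],"delta_rot":[0,0,0]},{"jaw":1,"travel":[0,0,0],"delta_rot":[0,0,0]},{"jaw":1,"travel":[0,0,0],"delta_rot":[0,0,0]},{"jaw":1,"travel":[0,0,0],"delta_rot":[0,0,0]},{"jaw":1,"travel":[0,0,0],"delta_rot":[0,0,0]},{"jaw":1,"travel":[0,0,-0.03],"delta_rot":[0,0,0]},{"jaw":1,"travel":[0,0,-0.07],"delta_rot":[0,0,0]},{"jaw":1,"travel":[0,0,-0.11],"delta_rot":[0,0,0]},{"jaw":1,"travel":[0,0,-0.15],"delta_rot":[0,0,0]}]'
python3 -m handwheel '[{"jaw":1,"travel":[-0.02,-0.005,-0.04],"delta_rot":[0,0,0]},{"jaw":1,"travel":[-0.02,-0.005,-0.04],"delta_rot":[0,0,0]},{"jaw":1,"travel":[-0.02,-0.005,-0.04],"delta_rot":[0,0,0]},{"jaw":1,"travel":[-0.02,-0.005,-0.04],"delta_rot":[0,0,0]},{"jaw":1,"travel":[-0.02,-0.005,-0.04],"delta_rot":[0,0,0]}]'
python3 - <<'E'
from h import *
for n in("scene","side","wrist"):
    p,d,K,T=grab(n,n+"5");C=cloud(d,K,T)
    for c in("red","blue","yellow"):
        near=np.linalg.norm(C[...,:2]-[.628,-.027],axis=-1)<.125
        m=big(cmask(p,c)&(C[...,2]>.108)&(C[...,2]<.125)&near);print(n,c,m.sum(),"cap",*np.round(edgecirc(m,.114,K,T)[0],4),end=" ")
        m=big(cmask(p,c)&(C[...,2]<.024)&near);cs,_=cv2.findContours(m.astype(np.uint8),0,1);P=cast(max(cs,key=cv2.contourArea)[:,0],.014,K,T)[:,:2]
        print("coaster visible px",m.sum())
E
```

```text
time: 40.02
position: [0.6342, 0.0426, 0.1353]
tool_rot: [3.14, -0.0, 1.57]
contact_force: [-0.9, -0.2, 4.6]
grip_width: 0.562
grasp_force: 25.0
time: 40.85
position: [0.6334, 0.0425, 0.2858]
tool_rot: [-3.141, -0.0, 1.57]
contact_force: [1.0, 0.2, -0.1]
grip_width: 0.994
grasp_force: 0.0
time: 41.27
position: [0.6282, 0.0228, 0.3222]
tool_rot: [-3.138, -0.0, 1.57]
contact_force: [-0.7, 0.1, -1.0]
grip_width: 1.0
grasp_force: 0.0
scene red 546 cap 0.5667 -0.0586 coaster visible px 77
scene blue 584 cap 0.634 0.0437 coaster visible px 236
scene yellow 706 cap 0.6879 -0.0672 coaster visible px 401
side red 519 cap 0.5653 -0.0592 coaster visible px 263
side blue 386 cap 0.6331 0.0417 coaster visible px 58
side yellow 460 cap 0.6853 -0.0676 coaster visible px 290
wrist red 1581 cap 0.5677 -0.0487 coaster visible px 758
wrist blue 3108 cap 0.6346 0.0455 coaster visible px 740
wrist yellow 1080 cap 0.6867 -0.0536 coaster visible px 961
```

View pics/scene5.png

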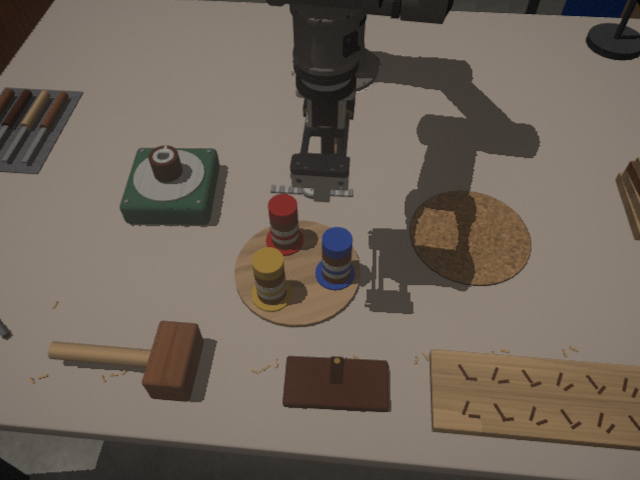

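View pics/wrist5.png

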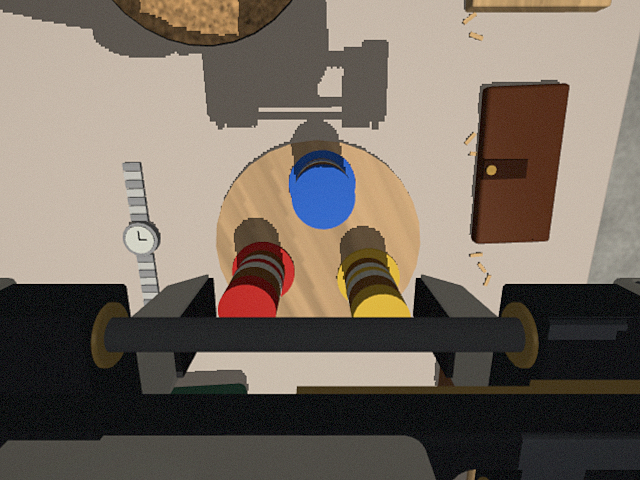

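All three jars stand upright on their own coasters: red at (284,220), blue (337,258) and yellow (268,280) in the scene view. Scene and side views put each cap within about 3 mm of my coaster centres. The drum is seated on the machine at (166,163), and the arm is clear of everything.

```bash
python3 -c "
from cell import arm
print(arm.job_done())"
```

```text
the job is handed in; nothing more can be done
None
```

The drum is fully home on the sharpening machine with its flat matched to the shaft, all three jars stand centred on their own coasters to within about 3 mm, the watch was not touched, and the job was handed in at about 41 s of the 147 s allowed; the hand-in returned no verdict.

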